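# Clamp the glued sole and clear away the heel lifts

### The arm

A 6-joint arm with a two-finger parallel gripper is mounted at the origin on the work surface. World frame = base frame: x ahead of the robot, y to its left, z up, the work surface at z = 0. Lengths are in m, angles in degrees, forces in N, time in s.
With the tool pointing down it reaches from about 0.375 to 0.9 m from the base axis. Payload 3.1 kg.
Tool frame: the origin (TCP) lies at the very end of the fingers, on their centre line; the grasp point (between the pads) lies bot.grip_point_offset behind it (bot.grip_point_offset is the distance from the TCP to the grasp point, in m); z points along the fingers, y is the line along which they close (so a half turn about z gives the same grasp; the last joint's range is limited). The gripper opens to 87 mm and grips with 3 to 60 N. Pads are 19 mm wide; open, the fingers measure 117 mm over their backs; the gripper's body (75 mm by 190 mm) begins 51 mm behind the grasp point.
Start: joints at [-78.352, 30.224, 82.088, -0, 67.689, -10.227], TCP at [0.233, -0.58, 0.223] pointing down, gripper open.
Joint ranges: [-176.69, 176.69], [-43.24, 126.21], [12.49, 139.97], [-82, 262], [0, 151.66], [-163.58, 163.58]. Speed limits (degrees/s): [159.86, 159.86, 180, 180, 180, 180].

### API

Orientations are given as a 3x3 rotation matrix whose columns are the frame's x, y, z axes.
In Python, from rig import bot, viewer, ticket gives the robot as it stands.
- The arm moves only by the tool servo_tool, never from a script. Its argument "targets" is a list of rows, each an object with "offset": the shift along the tool's x, y, z in m, a list of three; "dr": the turn, a rotation vector about the tool's x, y, z in degrees, a list of three. In form: [{"offset": [x, y, z], "dr": [ax, ay, az]}, ...]. A call has 1 to 20 rows; each row is the pose to reach, as a shift and turn from the pose commanded when the call began, along the tool's axes at that moment; what a row does not reach only later rows make up. A row lasts 1/12 s, in which the tool goes at most 41.7 mm and 7.16 degrees, less where a joint would pass 70% of its speed; a pose out of reach is approached as far as the arm can. A call with a gripper value outside its range is refused whole. "gripper" is the gripper command: -1 is fully open, 1 is shut, values between are in proportion, set as the call begins (left out, the last holds). The fingers move at their own pace and stop on an object; the grip force is fixed at half the most. Time passes only in rows, so rows that repeat a pose let the fingers close. It gives the time, the measured TCP pose, the force, the opening and the grip force at its end, in the units of the state.
- bot.read_state(): the state, without advancing time (a new reading comes with each control period).
- viewer.capture(name): name is "scene" or "top" or "wrist"; returns a dict with "color" (384x512x3 uint8, red, green, blue), "camera_matrix" (3x3 intrinsics, pixels), "k1" (the pictures are not rectified: a ray, as slopes to the right and down, at radius r is drawn at 1 + k1 r^2 times it, then the intrinsics apply), "R" (3x3) and "t" (3): a world point X has camera coordinates R X + t. Camera axes: x right, y down, z forward; pixel columns grow to the right and rows downward; lengths in m; the calibration is good to about 2 mm. A picture is of the moment at which its call begins. There is no depth.
- ticket.hand_in(): hands the job in; it is judged then, once.
The state is a dict: "time_s": time; "joint_positions": joint angles; "qvel": joint speeds; "tau": joint torques, N m; "position": TCP position; "tcp_rot": TCP orientation; "force": force on the tool from outside, world axes, zero at the start; "moment": the same for the moment, N m; "opening": opening from 0.0 (shut) to 1.0 (fully open); "grasp_force": force on a finger pad.
Only numpy, scipy, OpenCV 4.12 (cv2) and the standard library are available. Lean on these libraries where they do the work, as an engineer would, in place of code of your own. Each camera call takes 0.05 s, during which the arm holds its last target. There are 200 camera calls.

### The job

A glued sole lies in the press: snug the four hand knobs clockwise in star order (after each knob the diagonally opposite one, then the other pair), in two rounds, every knob to about half its travel in the first round and fully home in the second, so that the plate comes down evenly. Then put the heel lifts that lie about on the bench and on the cabinet onto the tray with the others, tip the tray over the open drawer so that they all slide into it, and set the empty tray back level on the bench. Finally push the drawer fully home; leave the tin, hammer and brush alone.

Things in the scene. Friction and masses are not known exactly. Their poses are not given: they have to be found in the camera images.
- plate_mid (a point): pressure plate of the green sole press (place and yaw vary), steel, 184 x 184 x 12 mm, with a dark rib and boss 24 mm high along x through its middle; point: middle of its top, z up. It lies on four springs under the knobs; the knobs' feet touch it at about 0.3 rad and press their corner down 4 mm per rad (one corner 1 rad ahead: tilt 0.02 rad); seated on the sole, 7.6 mm down, when all knobs are home
- tray: sheet-metal tray, loose, 0.2 to 0.33 kg, 180 (x) x 90 (y) mm; origin under the middle of its floor, z up. Back (-x) and side walls 25 mm high, floor 4 mm thick and smooth (blocks slide from about 20 to 25 degrees); the +x end is open, without a lip: the mouth, 90 mm from the middle. Arch handle, see tray_handle. Starts level on the bench, x roughly away from the robot
- tray_handle (a point): middle of the tray's wooden handle bar, 50 mm from the tray's middle towards the back and 85 mm above its underside; the bar runs along the tray's y between two posts at the side walls, 16 mm thick (tray x), 20 mm high; grip its flat faces from above
- stock_drawer0 (a joint): drawer of the plywood cabinet (fixed, place and yaw vary): 0 = home against its stop, grows to 0.166 m as it is drawn out towards the robot; starts 0.13 to 0.15 open; slides with about 1 N of friction and stays where it is left
- drawer_in (a point): middle of the drawer's inner floor; moves with it; x points into the cabinet (home is +x), y along the front, z up. Inside 195 (x) x 178 (y) mm; walls 56, front panel 66 mm above the floor, its outer face at x -119 mm. Open from above only outside the cabinet, whose top's front edge (100 mm over the bench) is at x = joint - 0.1035 here; cabinet: 225 mm back from it, 110 mm to either side
- stock_drawer0_handle (a point): middle of the drawer's bar handle, a horizontal steel bar (110 mm long along y) 35 mm in front of the front panel, moves with the drawer; it can be pushed
- knob0 (a joint): turn of hand knob 0 (near the robot, right corner of the plate): 0 = loose, grows clockwise seen from above, stop at 2.2 rad = fully home; starts 0 to 0.25; stiff (0.12 N m), stays where it is left. Its diagonal partner is knob2
- knob0_grip (a point): hand knob 0: a black bar 48 mm long (its x axis), 14 mm thick (y), 28 mm high on a round foot 12 mm high, 75 mm in x and y from the plate's middle; the point is on the turning axis, 12 mm below the bar's top and 28 mm above the foot's underside; turns and sinks with the knob, 4 mm per rad
- knob1 (a joint): turn of hand knob 1 (near the robot, left corner of the plate): 0 = loose, grows clockwise seen from above, stop at 2.2 rad = fully home; starts 0 to 0.25; stiff (0.12 N m), stays where it is left. Its diagonal partner is knob3
- knob1_grip (a point): hand knob 1: a black bar 48 mm long (its x axis), 14 mm thick (y), 28 mm high on a round foot 12 mm high, 75 mm in x and y from the plate's middle; the point is on the turning axis, 12 mm below the bar's top and 28 mm above the foot's underside; turns and sinks with the knob, 4 mm per rad
- knob2 (a joint): turn of hand knob 2 (far from the robot, left corner of the plate): 0 = loose, grows clockwise seen from above, stop at 2.2 rad = fully home; starts 0 to 0.25; stiff (0.12 N m), stays where it is left. Its diagonal partner is knob0
- knob2_grip (a point): hand knob 2: a black bar 48 mm long (its x axis), 14 mm thick (y), 28 mm high on a round foot 12 mm high, 75 mm in x and y from the plate's middle; the point is on the turning axis, 12 mm below the bar's top and 28 mm above the foot's underside; turns and sinks with the knob, 4 mm per rad
- knob3 (a joint): turn of hand knob 3 (far from the robot, right corner of the plate): 0 = loose, grows clockwise seen from above, stop at 2.2 rad = fully home; starts 0 to 0.25; stiff (0.12 N m), stays where it is left. Its diagonal partner is knob1
- knob3_grip (a point): hand knob 3: a black bar 48 mm long (its x axis), 14 mm thick (y), 28 mm high on a round foot 12 mm high, 75 mm in x and y from the plate's middle; the point is on the turning axis, 12 mm below the bar's top and 28 mm above the foot's underside; turns and sinks with the knob, 4 mm per rad
- lift0_c (a point): heel lift, a D-shaped black rubber block 34 (x) x 32 (y, flat parallel sides near the -x end) x 22 mm (z up), 22 g; centre; starts on the tray, in its back half; may be absent
- lift1_c (a point): heel lift, a D-shaped black rubber block 34 (x) x 32 (y, flat parallel sides near the -x end) x 22 mm (z up), 22 g; centre; starts on the tray, in its back half; may be absent
- lift2_c (a point): heel lift, a D-shaped black rubber block 34 (x) x 32 (y, flat parallel sides near the -x end) x 22 mm (z up), 22 g; centre; starts on the tray, in its back half; may be absent
- lift3_c (a point): heel lift, a D-shaped black rubber block 34 (x) x 32 (y, flat parallel sides near the -x end) x 22 mm (z up), 22 g; centre; starts on the bench; may be absent
- lift4_c (a point): heel lift, a D-shaped black rubber block 34 (x) x 32 (y, flat parallel sides near the -x end) x 22 mm (z up), 22 g; centre; starts on the bench; may be absent
- lift5_c (a point): heel lift, a D-shaped black rubber block 34 (x) x 32 (y, flat parallel sides near the -x end) x 22 mm (z up), 22 g; centre; starts on top of the cabinet; may be absent
- polish_tin: flat dark polish tin, r 38, h 26 mm, on top of the cabinet, loose bystander, to be left alone; origin under its middle
- hammer: shoe hammer, 260 mm long, lying, loose bystander, to be left alone; origin under its middle
- brush: shoe brush, 170 x 50 x 50 mm, lying, loose bystander, to be left alone; origin under its middle
Mind the look-alikes: they are no part of the job. What is shaped like the tray but green is not meant.

How it is judged (in metres and radians):
On the way, in this order (a step that is already met when the one before it is completed fails the run):
1. first round: every knob at about half its travel, the plate even (value of joint knob0 between 0.75 and 1.7 rad and value of joint knob1 between 0.75 and 1.7 rad and value of joint knob2 between 0.75 and 1.7 rad and value of joint knob3 between 0.75 and 1.7 rad and angle between plate_mid's own z axis and vertical below 0.012 rad), for 0.2 s.
2. second round: every knob fully home, the plate seated evenly (value of joint each of knob0, knob1, knob2, knob3 above 2.05 rad and angle between plate_mid's own z axis and vertical below 0.012 rad), for 0.2 s.
3. all heel lifts are on the tray (x of lift0_c in the frame of tray between -0.095 and 0.095 m and y of lift0_c in the frame of tray between -0.047 and 0.047 m and z of lift0_c in the frame of tray between 0 and 0.05 m and x of lift1_c in the frame of tray between -0.095 and 0.095 m and y of lift1_c in the frame of tray between -0.047 and 0.047 m and z of lift1_c in the frame of tray between 0 and 0.05 m and x of lift2_c in the frame of tray between -0.095 and 0.095 m and y of lift2_c in the frame of tray between -0.047 and 0.047 m and z of lift2_c in the frame of tray between 0 and 0.05 m and x of lift3_c in the frame of tray between -0.095 and 0.095 m and y of lift3_c in the frame of tray between -0.047 and 0.047 m and z of lift3_c in the frame of tray between 0 and 0.05 m and x of lift4_c in the frame of tray between -0.095 and 0.095 m and y of lift4_c in the frame of tray between -0.047 and 0.047 m and z of lift4_c in the frame of tray between 0 and 0.05 m and x of lift5_c in the frame of tray between -0.095 and 0.095 m and y of lift5_c in the frame of tray between -0.047 and 0.047 m and z of lift5_c in the frame of tray between 0 and 0.05 m), for 0.2 s.
4. the tray is tipped with its mouth at the drawer (angle between tray's own z axis and vertical above 0.35 rad and horizontal distance between tray and drawer_in below 0.19 m), for 0.1 s.
At the end, for the whole second after the job is handed in: All four knobs at their stops (above 2.05 of 2.2 rad) and the plate level within 0.012 rad; every heel lift present lies in the drawer; the drawer is closed to within 4 mm; the empty tray rests level on the bench (all of step 2 and x of lift0_c in the frame of drawer_in between -0.105 and 0.105 m and y of lift0_c in the frame of drawer_in between -0.095 and 0.095 m and z of lift0_c in the frame of drawer_in between 0 and 0.055 m and x of lift1_c in the frame of drawer_in between -0.105 and 0.105 m and y of lift1_c in the frame of drawer_in between -0.095 and 0.095 m and z of lift1_c in the frame of drawer_in between 0 and 0.055 m and x of lift2_c in the frame of drawer_in between -0.105 and 0.105 m and y of lift2_c in the frame of drawer_in between -0.095 and 0.095 m and z of lift2_c in the frame of drawer_in between 0 and 0.055 m and x of lift3_c in the frame of drawer_in between -0.105 and 0.105 m and y of lift3_c in the frame of drawer_in between -0.095 and 0.095 m and z of lift3_c in the frame of drawer_in between 0 and 0.055 m and x of lift4_c in the frame of drawer_in between -0.105 and 0.105 m and y of lift4_c in the frame of drawer_in between -0.095 and 0.095 m and z of lift4_c in the frame of drawer_in between 0 and 0.055 m and x of lift5_c in the frame of drawer_in between -0.105 and 0.105 m and y of lift5_c in the frame of drawer_in between -0.095 and 0.095 m and z of lift5_c in the frame of drawer_in between 0 and 0.055 m and value of joint stock_drawer0 below 0.004 m and height (world z) of tray between -0.01 and 0.01 m and angle between tray's own z axis and vertical below 0.08 rad and linear speed of tray below 0.03 m/s); the robot touches nothing.
It fails at once if knobs not taken in star order: two neighbouring knobs ahead while both of the others still wait in that round ((value of joint each of knob0, knob1 above 0.7 rad and value of joint each of knob2, knob3 below 0.4 rad) or (value of joint each of knob1, knob2 above 0.7 rad and value of joint each of knob0, knob3 below 0.4 rad) or (value of joint each of knob2, knob3 above 0.7 rad and value of joint each of knob0, knob1 below 0.4 rad) or (value of joint each of knob3, knob0 above 0.7 rad and value of joint each of knob1, knob2 below 0.4 rad) or (value of joint each of knob0, knob1 above 1.9 rad and value of joint each of knob2, knob3 below 1.6 rad) or (value of joint each of knob1, knob2 above 1.9 rad and value of joint each of knob0, knob3 below 1.6 rad) or (value of joint each of knob2, knob3 above 1.9 rad and value of joint each of knob0, knob1 below 1.6 rad) or (value of joint each of knob3, knob0 above 1.9 rad and value of joint each of knob1, knob2 below 1.6 rad)).
It fails at once if the plate cocked by more than 0.03 rad (one knob run far ahead of the others) (angle between plate_mid's own z axis and vertical above 0.03 rad).
It fails at once if the tin, hammer or brush displaced by more than 40 mm (distance of any of polish_tin, hammer, brush from where it was at the start of the episode above 0.04 m).
Of lift0, lift1, lift2 only 1 to 3 are there at a start; the rules pass over those that are not, and their reading is None.
Of lift3, lift4, lift5 only 1 to 3 are there at a start; the rules pass over those that are not, and their reading is None.
At some moment in a run one of lift3, lift4 may be knocked a few centimetres aside while the robot is not near it.
It also fails if it takes over 210 s, if anything falls off the work surface, if the arm or the gripper's body presses on something with over 40 N, if the wrist force passes 120 N, or if a joint passes its speed limit or range.

## Working session

There is one attempt and no reset: what is moved stays moved. The work goes in short steps, Python scripts to look and compute and a tool call to move; the robot and the scene stay as the last step left them, time stands still between calls to the robot, and variables do not carry over. Pictures are saved under pics/ and viewed, at most 14 in all, crops included, and the job is handed in when it is done.

Besides the shell and the picture viewer there is one more tool, called after ">>>" as a command line: name --argument value ..., lists and objects as JSON in quotes. servo_tool: Moves the arm, as the interface text tells. Its arguments: {"type":"object","properties":{"targets":{"type":"array"},"gripper":{"type":"number"}},"required":["targets"]}

```bash
ls; mkdir -p pics; cat > h.py <<'E'
import numpy as np, cv2
from rig import bot, viewer, ticket
def cap(n,f=None):
    c=viewer.capture(n)
    if f: cv2.imwrite('pics/'+f+'.png',cv2.cvtColor(c['color'],cv2.COLOR_RGB2BGR))
    return c
def ray(c,u,v):
    K=np.array(c['camera_matrix']);k=c['k1']
    p=cv2.undistortPoints(np.array([[[u,v]]],float),K,np.array([k,0,0,0.]))[0,0]
    R=np.array(c['R']);t=np.array(c['t'])
    return -R.T@t, R.T@np.array([p[0],p[1],1.])
def at(c,u,v,z):
    o,d=ray(c,u,v); return o+d*(z-o[2])/d[2]
def proj(c,X):
    r,_=cv2.Rodrigues(np.array(c['R']))
    return cv2.projectPoints(np.array(X,float).reshape(-1,1,3),r,np.array(c['t'],float),np.array(c['camera_matrix']),np.array([c['k1'],0,0,0.]))[0].reshape(-1,2)
E
python3 - <<'E'
from h import *
for n in ('scene','top','wrist'):
    c=cap(n,n+'0'); print(n,np.round(-np.array(c['R']).T@c['t'],3),np.round(c['camera_matrix'],1).tolist(),c['k1'],np.round(c['R'],2).tolist())
s=bot.read_state();print(s,bot.grip_point_offset)
for n in('scene','top'):
    im=cv2.imread(f'pics/{n}0.png');cv2.imwrite(f'pics/{n}0b.png',cv2.resize(im,(800,600),interpolation=cv2.INTER_CUBIC))
E
```

```text
pics
scene [ 1.427 -0.36   0.824] [[414.5, 0.0, 255.5], [0.0, 414.5, 196.0], [0.0, 0.0, 1.0]] 0.013310695772354966 [[0.33, 0.94, -0.02], [0.56, -0.21, -0.8], [-0.76, 0.25, -0.6]]
top [ 0.304 -0.053  1.146] [[367.3, 0.0, 252.3], [0.0, 367.3, 200.5], [0.0, 0.0, 1.0]] -0.05576692144370176 [[0.01, -1.0, 0.01], [-0.98, -0.02, -0.17], [0.17, -0.01, -0.98]]
wrist [ 0.295 -0.554  0.383] [[327.9, 0.0, 252.1], [0.0, 327.9, 186.3], [0.0, 0.0, 1.0]] -0.06931001895709199 [[0.37, -0.93, -0.0], [-0.9, -0.36, 0.25], [-0.23, -0.09, -0.97]]
{'time_s': 0.15, 'joint_positions': array([-7.83513942e+01,  3.02679622e+01,  8.21386059e+01,  3.95685104e-04,
        6.76886500e+01, -1.02270134e+01]), 'qvel': array([ 0.02065292, -0.09500655, -0.21798634,  0.09922256,  0.06128982,
       -0.02750255]), 'tau': array([ 5.54549831e-05, -4.40430450e+01, -1.76842707e+01,  6.33066427e-02,
        5.52620064e-02, -9.56730401e-05]), 'position': array([ 0.23279   , -0.57943758,  0.22178831]), 'tcp_rot': array([[ 9.27995915e-01,  3.72590223e-01, -3.29288576e-04],
       [ 3.72590247e-01, -9.27994534e-01,  1.62893125e-03],
       [ 3.01345859e-04, -1.63433126e-03, -9.99998619e-01]]), 'force': array([ 1.29546425, -0.09880867, -0.14883639]), 'moment': array([-0.01630471,  0.01251363,  0.025393  ]), 'grasp_force': 0.0, 'opening': 1.0046092036932897} 0.0187
```

View pics/top0b.png

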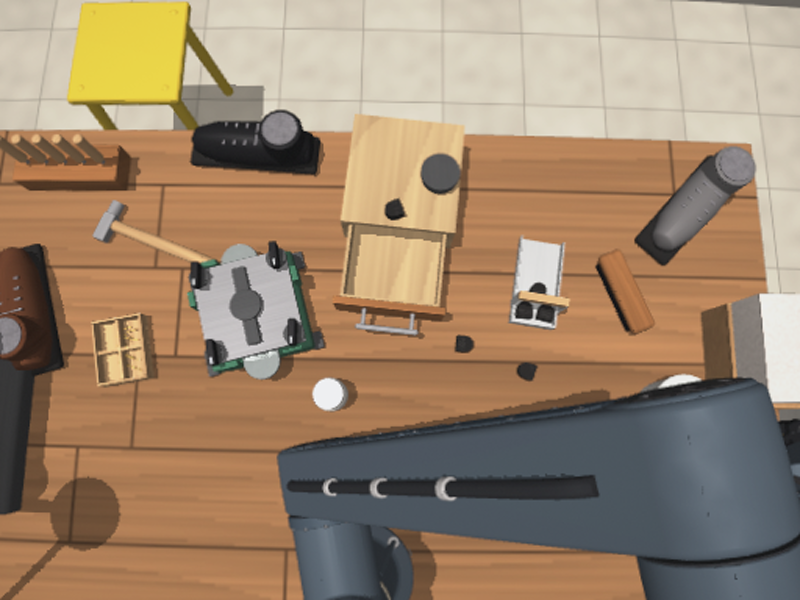

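View pics/scene0b.png

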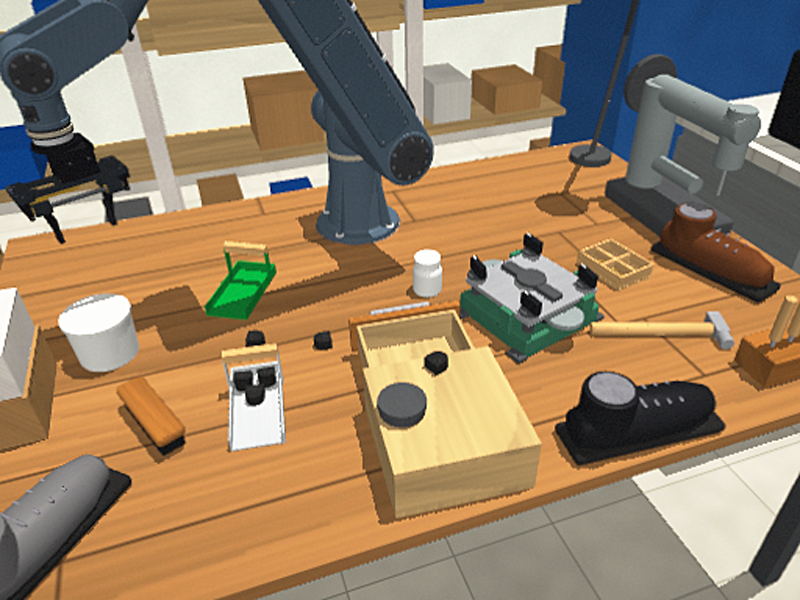

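The top view shows the press at about (250,305), the drawer at (395,265), and the white tray at (538,290) with three lifts in it. Loose lifts are at (464,344) and (526,371), with one on the cabinet at (394,210). The green look-alike tray shows only in the scene view, at (240,290). Next I triangulate these points.

```bash
cat >> h.py <<'E'
def tri(c1,p1,c2,p2):
    a,d=ray(c1,*p1);b,e=ray(c2,*p2)
    d=d/np.linalg.norm(d);e=e/np.linalg.norm(e)
    s,t=np.linalg.lstsq(np.c_[d,-e],b-a,rcond=None)[0]
    P,Q=a+s*d,b+t*e
    return (P+Q)/2,np.linalg.norm(P-Q)
E
python3 - <<'E'
from h import *
t=cap('top');s=cap('scene');k=1.5625
P={'boss':((246,303),(533,279)),'k0':((292,326),(479,263)),'k1':((211,346),(533,240)),'k2':((196,268),(588,270)),'k3':((274,250),(531,298)),
'cabFL':((342,220),(496,351)),'cabFR':((459,232),(367,352)),'cabBL':((355,116),(538,443)),'cabBR':((464,126),(400,491)),
'trayhandle':((543,298),(249,352)),'tin':((441,168),(402,398)),'lift3':((464,343),(322,337)),'lift4':((526,371),(256,337)),'lift5':((394,208),(436,360)),
'traymR':((563,243),(229,449)),'traymL':((518,237),(284,444))}
for n,(a,b) in P.items():
    x,e=tri(t,np.array(a)/k,s,np.array(b)/k);print(n,x.round(3),round(e,4))
E
```

```text
boss [0.506 0.22  0.092] 0.0061
k0 [0.459 0.124 0.123] 0.0031
k1 [0.419 0.267 0.123] 0.0008
k2 [0.563 0.305 0.128] 0.0023
k3 [0.6   0.163 0.124] 0.002
cabFL [0.675 0.05  0.09 ] 0.0184
cabFR [ 0.641 -0.17   0.128] 0.0193
cabBL [0.887 0.023 0.096] 0.0017
cabBR [ 0.882 -0.193  0.075] 0.0105
trayhandle [ 0.525 -0.342  0.087] 0.001
tin [ 0.764 -0.144  0.13 ] 0.0039
lift3 [ 0.446 -0.2    0.018] 0.0026
lift4 [ 0.392 -0.322  0.013] 0.0046
lift5 [ 0.688 -0.057  0.115] 0.0017
traymR [ 0.659 -0.409  0.007] 0.0034
traymL [ 0.673 -0.32  -0.002] 0.0013
```

```bash
cat >> h.py <<'E'
from scipy.spatial.transform import Rotation as Ro
def down(yaw):
    a=np.radians(yaw); x=np.array([np.cos(a),np.sin(a),0]); z=np.array([0,0,-1.]); return np.c_[x,np.cross(z,x),z]
def go(p,yaw=None,R=None):
    s=bot.read_state();R0=np.array(s['tcp_rot']);
    if R is None: R=down(yaw)
    print('off',(R0.T@(np.array(p)-s['position'])).round(4).tolist(),'dr',np.degrees(Ro.from_matrix(R0.T@R).as_rotvec()).round(1).tolist())
def st():
    s=bot.read_state();R=s['tcp_rot'];print('t',round(s['time_s'],2),'p',s['position'].round(4),'yaw',round(np.degrees(np.arctan2(R[1,0],R[0,0])),1),'j',s['joint_positions'].round(0),'F',s['force'].round(1),'op',round(s['opening'],3),'gf',round(s['grasp_force'],1))
E
python3 -c "
from h import *
go([.51,.215,.33],195)"
```

```text
off [0.5533, -0.6343, -0.1072] dr [0.0, -0.1, -173.1]
```

>>> servo_tool --targets '[{"offset": [0.12, -0.12, -0.107], "dr": [0, 0, -40]}, {"offset": [0.12, -0.12, -0.107], "dr": [0, 0, -40]}, {"offset": [0.12, -0.12, -0.107], "dr": [0, 0, -40]}, {"offset": [0.12, -0.12, -0.107], "dr": [0, 0, -40]}, {"offset": [0.553, -0.634, -0.107], "dr": [0, 0, -100]}, {"offset": [0.553, -0.634, -0.107], "dr": [0, 0, -100]}, {"offset": [0.553, -0.634, -0.107], "dr": [0, 0, -100]}, {"offset": [0.553, -0.634, -0.107], "dr": [0, 0, -100]}, {"offset": [0.553, -0.634, -0.107], "dr": [0, 0, -100]}, {"offset": [0.553, -0.634, -0.107], "dr": [0, 0, -100]}, {"offset": [0.553, -0.634, -0.107], "dr": [0, 0, -100]}, {"offset": [0.553, -0.634, -0.107], "dr": [0, 0, -150]}, {"offset": [0.553, -0.634, -0.107], "dr": [0, 0, -150]}, {"offset": [0.553, -0.634, -0.107], "dr": [0, 0, -150]}, {"offset": [0.553, -0.634, -0.107], "dr": [0, 0, -150]}, {"offset": [0.553, -0.634, -0.107], "dr": [0, 0, -150]}, {"offset": [0.553, -0.634, -0.107], "dr": [0, 0, -150]}, {"offset": [0.553, -0.634, -0.107], "dr": [0, 0, -150]}, {"offset": [0.553, -0.634, -0.107], "dr": [0, 0, -173]}, {"offset": [0.553, -0.634, -0.107], "dr": [0, 0, -173]}]'

```text
time_s: 1.92
position: [0.499, 0.1842, 0.3288]
tcp_rot: [[-0.968, 0.25, 0.0], [0.25, 0.968, -0.0], [-0.0, -0.0, -1.0]]
force: [1.1, -0.3, 0.0]
opening: 0.999
grasp_force: 0.0
```

```bash
python3 -c "
from h import *
st();go([.51,.215,.33],195)"
```

```text
t 1.92 p [0.499  0.1842 0.3288] yaw 165.5 j [  8.  16.  87.  -0.  76. -67.] F [ 1.1 -0.3  0. ] op 0.999 gf 0.0
off [-0.0029, 0.0326, -0.0012] dr [-0.0, 0.0, -29.5]
```

>>> servo_tool --targets '[{"offset": [0.0, 0.02, 0], "dr": [0, 0, -26]}, {"offset": [0.0, 0.02, 0], "dr": [0, 0, -26]}, {"offset": [0.0, 0.02, 0], "dr": [0, 0, -26]}, {"offset": [0.0, 0.02, 0], "dr": [0, 0, -26]}, {"offset": [0.0, 0.02, 0], "dr": [0, 0, -26]}, {"offset": [0.0, 0.02, 0], "dr": [0, 0, -26]}, {"offset": [0.0, 0.02, 0], "dr": [0, 0, -26]}]'

```text
time_s: 2.5
position: [0.5041, 0.2011, 0.3286]
tcp_rot: [[-0.982, -0.191, -0.0], [-0.191, 0.982, -0.0], [0.0, 0.0, -1.0]]
force: [0.2, 0.1, -0.3]
opening: 0.996
grasp_force: 0.0
```

```bash
python3 -c "
from h import *
st();c=cap('wrist','w1')
im=cv2.imread('pics/w1.png');cv2.imwrite('pics/w1b.png',cv2.resize(im,(800,600),interpolation=cv2.INTER_CUBIC))
st();import pickle;pickle.dump(c,open('w1.pkl','wb'))"
```

```text
t 2.5 p [0.5041 0.2011 0.3286] yaw -169.0 j [ 10.  17.  86.   0.  77. -91.] F [ 0.2  0.1 -0.3] op 0.996 gf 0.0
t 2.55 p [0.5041 0.2011 0.3287] yaw -169.0 j [ 10.  17.  86.   0.  77. -91.] F [0.2 0.5 1. ] op 0.999 gf 0.0
```

View pics/w1b.png

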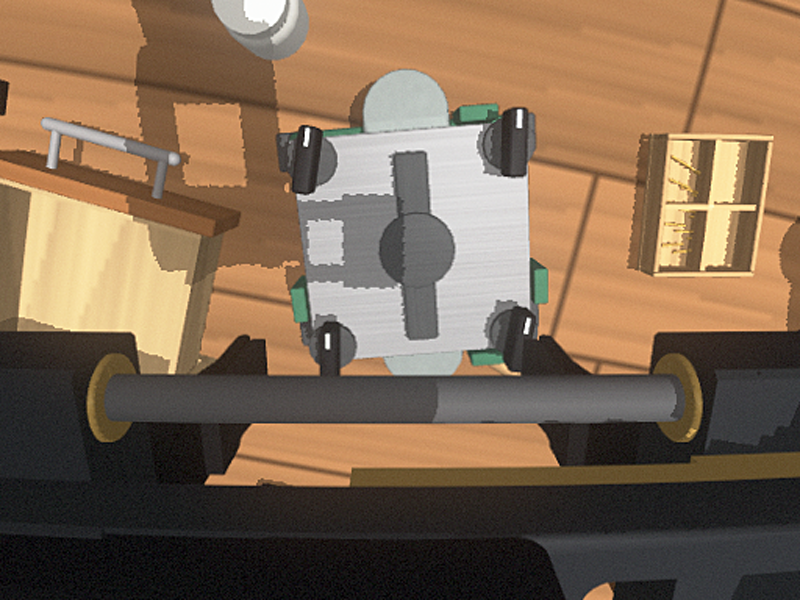

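The wrist view shows all four knobs: knob0 at (307,158), knob1 at (515,142), knob2 at (518,338) and knob3 at (330,348). I'll zoom in to get the bar angles.

```bash
python3 -c "
from h import *
im=cv2.imread('pics/w1.png');k=1.5625
o=[]
for (u,v) in ((307,160),(515,142),(518,338),(330,340)):
    u0,v0=int(u/k)-25,int(v/k)-25;print(u0,v0)
    o.append(cv2.resize(im[v0:v0+50,u0:u0+50],(300,300),interpolation=cv2.INTER_CUBIC))
g=np.vstack([np.hstack(o[:2]),np.hstack(o[2:])]);g=np.clip(g.astype(float)*1.6+10,0,255).astype(np.uint8)
cv2.imwrite('pics/k1.png',g)"
```

```text
171 77
304 65
306 191
186 192
```

View pics/k1.png

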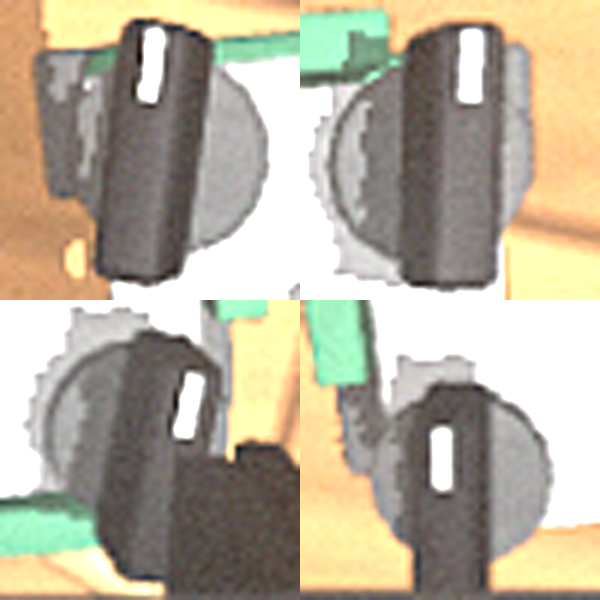

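```bash
python3 -c "
from h import *
import pickle;c=pickle.load(open('w1.pkl','rb'))
O=[(171,77),(304,65),(306,191),(186,192)]
C=[(140,150),(167,155),(173,188),(140,243)]
M=[((153,30),(148,102)),((170,30),(169,102)),((193,73),(182,137)),((140,128),(140,190))]
L=[((122,28),(97,272)),((197,30),(195,280)),((168,45),(133,260)),None]
f=lambda i,p:at(c,O[i][0]+p[0]/6-.5,O[i][1]+p[1]/6-.5,.124)[:2]
X=np.array([f(i,C[i]) for i in range(4)])
print(X.round(4),X.mean(0).round(4))
e=np.array([[-75,-75],[-75,75],[75,75],[75,-75]])/1e3
z=(X-X.mean(0))@[1,1j];w=e@[1,1j];r=(z*w.conj()).sum()/(abs(w)**2).sum();print('scale',abs(r),'yaw',np.degrees(np.angle(r)))
fit=X.mean(0)@[1,1j]+w*np.exp(1j*np.angle(r));print(np.c_[fit.real,fit.imag].round(4))
for i in range(4):
  for S in (M[i],L[i]):
    if S: d=f(i,S[1])-f(i,S[0]);print(i,np.degrees(np.arctan2(d[1],d[0])).round(1))
"
```

```text
[[0.4482 0.1257]
 [0.408  0.2698]
 [0.5539 0.3108]
 [0.5951 0.166 ]] [0.5013 0.2181]
scale 1.006706211918096 yaw 15.632061038870283
[[0.4493 0.1256]
 [0.4089 0.2701]
 [0.5533 0.3105]
 [0.5937 0.1661]]
0 4.9
0 2.7
1 13.0
1 13.6
2 5.4
2 5.7
3 9.0
```

```bash
python3 -c "
from h import *
t=cv2.imread('pics/top0.png');s=cv2.imread('pics/scene0.png')
c1=cap('top');c2=cap('scene')
A=[(0.4493,0.1256,4),(0.4089,0.2701,13.3),(0.5533,0.3105,5.5),(0.5937,0.1661,9)]
out=[]
for im,c,(u0,u1,v0,v1) in ((t,c1,(115,215,145,245)),(s,c2,(290,390,140,240))):
    im=cv2.resize(im,None,fx=4,fy=4,interpolation=cv2.INTER_CUBIC)
    for x,y,a in A:
        a=np.radians(a);d=np.array([np.cos(a),np.sin(a)])*.024;n=np.array([-np.sin(a),np.cos(a)])*.007
        P=[np.r_[np.array([x,y])+p*d+q*n,.125] for p,q in((1,1),(1,-1),(-1,-1),(-1,1))]
        cv2.polylines(im,[np.round(proj(c,P)*4+2).astype(int)],True,(0,0,255),1)
    out.append(im[v0*4:v1*4,u0*4:u1*4])
cv2.imwrite('pics/ov.png',np.hstack(out))"
```

```text
(no output)
```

View pics/ov.png

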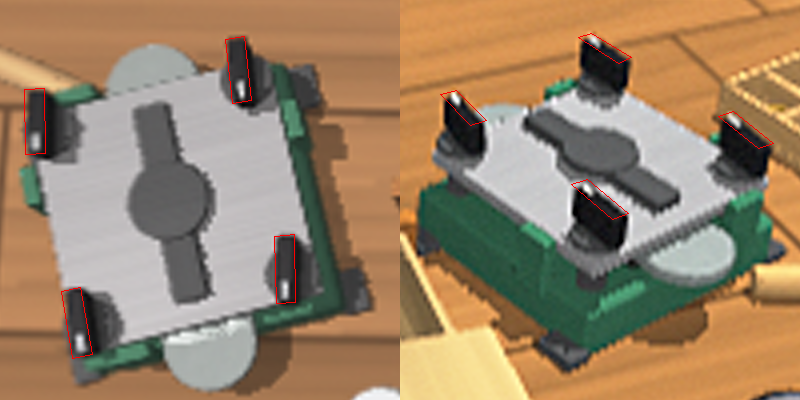

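```bash
python3 -c "
from h import *
go([.4493,.1256,.16],184);go([.4493,.1256,.1],184)"
```

```text
off [0.0683, -0.0636, 0.1687] dr [0.0, 0.0, 7.0]
off [0.0683, -0.0636, 0.2287] dr [0.0, 0.0, 7.0]
```

>>> servo_tool --targets '[{"offset": [0.068, -0.064, 0.169], "dr": [0, 0, 7]}, {"offset": [0.068, -0.064, 0.169], "dr": [0, 0, 7]}, {"offset": [0.068, -0.064, 0.169], "dr": [0, 0, 7]}, {"offset": [0.068, -0.064, 0.169], "dr": [0, 0, 7]}, {"offset": [0.068, -0.064, 0.169], "dr": [0, 0, 7]}, {"offset": [0.068, -0.064, 0.169], "dr": [0, 0, 7]}, {"offset": [0.068, -0.064, 0.2], "dr": [0, 0, 7]}, {"offset": [0.068, -0.064, 0.228], "dr": [0, 0, 7]}, {"offset": [0.068, -0.064, 0.228], "dr": [0, 0, 7]}, {"offset": [0.068, -0.064, 0.228], "dr": [0, 0, 7]}]' --gripper -1

```text
time_s: 3.48
position: [0.4506, 0.1257, 0.101]
tcp_rot: [[-0.997, -0.072, -0.0], [-0.072, 0.997, 0.0], [0.0, 0.0, -1.0]]
force: [-0.4, -0.1, -0.1]
opening: 0.996
grasp_force: 0.0
```

>>> servo_tool --targets '[{"offset": [0, 0, 0], "dr": [0, 0, 0]}, {"offset": [0, 0, 0], "dr": [0, 0, 0]}, {"offset": [0, 0, 0], "dr": [0, 0, 0]}, {"offset": [0, 0, 0], "dr": [0, 0, 0]}, {"offset": [0, 0, 0], "dr": [0, 0, 0]}, {"offset": [0, 0, 0], "dr": [0, 0, 0]}, {"offset": [0, 0, 0], "dr": [0, 0, 0]}, {"offset": [0, 0, 0], "dr": [0, 0, 0]}]' --gripper 1

```text
time_s: 4.15
position: [0.4498, 0.1253, 0.1008]
tcp_rot: [[-0.997, -0.072, 0.0], [-0.072, 0.997, 0.0], [-0.0, 0.0, -1.0]]
force: [-0.3, 0.0, -1.0]
opening: 0.478
grasp_force: 0.0
```

```bash
python3 -c "
from h import *
st();print(bot.read_state()['moment'])"
```

```text
t 4.15 p [0.4498 0.1253 0.1008] yaw -175.9 j [  2.  30. 111.   0.  39. -92.] F [-0.3  0.  -1. ] op 0.478 gf 0.0
[ 0.14799707 -0.11340262  0.03037057]
```

>>> servo_tool --targets '[{"offset": [0, 0, 0], "dr": [0, 0, 0]}, {"offset": [0, 0, 0], "dr": [0, 0, 0]}, {"offset": [0, 0, 0], "dr": [0, 0, 0]}, {"offset": [0, 0, 0], "dr": [0, 0, 0]}, {"offset": [0, 0, 0], "dr": [0, 0, 0]}, {"offset": [0, 0, 0], "dr": [0, 0, 0]}, {"offset": [0, 0, 0], "dr": [0, 0, 0]}]'

```text
time_s: 4.73
position: [0.4497, 0.1258, 0.1007]
tcp_rot: [[-0.997, -0.071, -0.0], [-0.071, 0.997, 0.001], [-0.0, 0.001, -1.0]]
force: [-0.4, 4.0, 1.4]
opening: 0.158
grasp_force: 30.0
```

```bash
python3 -c "
from h import *
st();print(bot.read_state()['moment'])"
```

```text
t 4.73 p [0.4497 0.1258 0.1007] yaw -175.9 j [  2.  30. 111.   0.  39. -92.] F [-0.4  4.   1.4] op 0.158 gf 30.0
[ 0.80039312 -0.03802415 -0.1234211 ]
```

>>> servo_tool --targets '[{"offset": [0, 0, 0.0004], "dr": [0, 0, 6]}, {"offset": [0, 0, 0.0008], "dr": [0, 0, 12]}, {"offset": [0, 0, 0.0012], "dr": [0, 0, 18]}, {"offset": [0, 0, 0.0017], "dr": [0, 0, 24]}, {"offset": [0, 0, 0.0021], "dr": [0, 0, 30]}, {"offset": [0, 0, 0.0025], "dr": [0, 0, 36]}, {"offset": [0, 0, 0.0029], "dr": [0, 0, 42]}, {"offset": [0, 0, 0.0033], "dr": [0, 0, 48]}, {"offset": [0, 0, 0.0038], "dr": [0, 0, 54]}, {"offset": [0, 0, 0.0038], "dr": [0, 0, 54]}, {"offset": [0, 0, 0.0038], "dr": [0, 0, 54]}]'

```text
time_s: 5.65
position: [0.4495, 0.1256, 0.097]
tcp_rot: [[-0.646, 0.763, -0.001], [0.763, 0.646, 0.0], [0.001, -0.0, -1.0]]
force: [-0.6, 2.7, 3.4]
opening: 0.157
grasp_force: 30.0
```

>>> servo_tool --targets '[{"offset": [0, 0, 0], "dr": [0, 0, 0]}, {"offset": [0, 0, 0], "dr": [0, 0, 0]}, {"offset": [0, 0, 0], "dr": [0, 0, 0]}, {"offset": [0, 0, -0.035], "dr": [0, 0, 0]}, {"offset": [0, 0, -0.06], "dr": [0, 0, 0]}, {"offset": [0, 0, -0.06], "dr": [0, 0, 0]}]' --gripper -0.1

```text
time_s: 6.15
position: [0.4529, 0.1252, 0.1602]
tcp_rot: [[-0.645, 0.764, 0.008], [0.764, 0.645, -0.0], [-0.006, 0.006, -1.0]]
force: [1.2, -0.3, 1.2]
opening: 0.503
grasp_force: 0.0
```

```bash
python3 -c "
from h import *
st();print(bot.read_state()['moment'])
go([.5533,.3105,.162],185.5);go([.5533,.3105,.1005],185.5)
"
```

```text
t 6.15 p [0.4529 0.1252 0.1602] yaw 130.2 j [  2.  24. 108.  -0.  48. -38.] F [ 1.2 -0.3  1.2] op 0.503 gf 0.0
[ 0.06475533 -0.16088251  0.00280376]
off [0.0768, 0.1963, -0.001] dr [0.2, 0.5, -55.3]
off [0.0772, 0.1959, 0.0605] dr [0.2, 0.5, -55.3]
```

>>> servo_tool --targets '[{"offset": [0.074, 0.1985, 0], "dr": [0, 0, -55.3]}, {"offset": [0.074, 0.1985, 0], "dr": [0, 0, -55.3]}, {"offset": [0.074, 0.1985, 0], "dr": [0, 0, -55.3]}, {"offset": [0.074, 0.1985, 0], "dr": [0, 0, -55.3]}, {"offset": [0.074, 0.1985, 0], "dr": [0, 0, -55.3]}, {"offset": [0.074, 0.1985, 0], "dr": [0, 0, -55.3]}, {"offset": [0.074, 0.1985, 0], "dr": [0, 0, -55.3]}, {"offset": [0.074, 0.1985, 0], "dr": [0, 0, -55.3]}, {"offset": [0.074, 0.1985, 0], "dr": [0, 0, -55.3]}, {"offset": [0.074, 0.1985, 0.03], "dr": [0, 0, -55.3]}, {"offset": [0.074, 0.1985, 0.0565], "dr": [0, 0, -55.3]}, {"offset": [0.074, 0.1985, 0.0565], "dr": [0, 0, -55.3]}, {"offset": [0.074, 0.1985, 0.0565], "dr": [0, 0, -55.3]}]'

```text
time_s: 7.23
position: [0.5525, 0.309, 0.0987]
tcp_rot: [[-0.996, -0.093, -0.004], [-0.093, 0.996, -0.002], [0.004, -0.001, -1.0]]
force: [-0.2, 0.4, -0.3]
opening: 0.554
grasp_force: 0.0
```

>>> servo_tool --targets '[{"offset": [0, 0, 0], "dr": [0, 0, 0]}, {"offset": [0, 0, 0], "dr": [0, 0, 0]}, {"offset": [0, 0, 0], "dr": [0, 0, 0]}, {"offset": [0, 0, 0], "dr": [0, 0, 0]}, {"offset": [0, 0, 0], "dr": [0, 0, 0]}, {"offset": [0, 0, 0], "dr": [0, 0, 0]}, {"offset": [0, 0, 0], "dr": [0, 0, 0]}, {"offset": [0, 0, 0], "dr": [0, 0, 0]}]' --gripper 1

```text
time_s: 7.9
position: [0.5541, 0.3108, 0.1011]
tcp_rot: [[-0.996, -0.094, 0.001], [-0.094, 0.996, 0.002], [-0.001, 0.002, -1.0]]
force: [-0.4, 2.6, 3.6]
opening: 0.158
grasp_force: 30.0
```

```bash
python3 -c "
from h import *
st();print(bot.read_state()['moment'])
"
```

```text
t 7.9 p [0.5541 0.3108 0.1011] yaw -174.6 j [ 19.  39.  86.   0.  54. -76.] F [-0.4  2.6  3.6] op 0.158 gf 30.0
[ 0.58371988  0.01476308 -0.15962789]
```

>>> servo_tool --targets '[{"offset": [0, 0, 0.0004], "dr": [0, 0, 6]}, {"offset": [0, 0, 0.0008], "dr": [0, 0, 12]}, {"offset": [0, 0, 0.0012], "dr": [0, 0, 18]}, {"offset": [0, 0, 0.0017], "dr": [0, 0, 24]}, {"offset": [0, 0, 0.0021], "dr": [0, 0, 30]}, {"offset": [0, 0, 0.0025], "dr": [0, 0, 36]}, {"offset": [0, 0, 0.0029], "dr": [0, 0, 42]}, {"offset": [0, 0, 0.0033], "dr": [0, 0, 48]}, {"offset": [0, 0, 0.0038], "dr": [0, 0, 55]}, {"offset": [0, 0, 0.0038], "dr": [0, 0, 55]}, {"offset": [0, 0, 0.0038], "dr": [0, 0, 55]}]'

```text
time_s: 8.82
position: [0.5538, 0.3101, 0.0973]
tcp_rot: [[-0.649, 0.76, 0.0], [0.76, 0.649, 0.0], [0.0, 0.0, -1.0]]
force: [-1.6, 0.8, 5.6]
opening: 0.156
grasp_force: 30.0
```

>>> servo_tool --targets '[{"offset": [0, 0, 0], "dr": [0, 0, 0]}, {"offset": [0, 0, 0], "dr": [0, 0, 0]}, {"offset": [0, 0, 0], "dr": [0, 0, 0]}, {"offset": [0, 0, -0.035], "dr": [0, 0, 0]}, {"offset": [0, 0, -0.06], "dr": [0, 0, 0]}, {"offset": [0, 0, -0.06], "dr": [0, 0, 0]}, {"offset": [0, 0, -0.06], "dr": [0, 0, 0]}, {"offset": [0, 0, -0.06], "dr": [0, 0, 0]}]' --gripper -0.1

```text
time_s: 9.48
position: [0.5533, 0.3094, 0.1559]
tcp_rot: [[-0.649, 0.761, -0.001], [0.761, 0.649, -0.001], [0.0, -0.001, -1.0]]
force: [-0.1, 0.6, -0.8]
opening: 0.541
grasp_force: 0.0
```

```bash
python3 -c "
from h import *
st();print(bot.read_state()['moment'])
go([.4089,.2701,.158],193.3);go([.4089,.2701,.1005],193.3)
"
```

```text
t 9.48 p [0.5533 0.3094 0.1559] yaw 130.4 j [ 19.  35.  84.  -0.  61. -21.] F [-0.1  0.6 -0.8] op 0.541 gf 0.0
[ 0.05892669 -0.15288102 -0.04524264]
off [0.0638, -0.1354, -0.0019] dr [-0.1, -0.1, -62.9]
off [0.0637, -0.1354, 0.0556] dr [-0.1, -0.1, -62.9]
```

>>> servo_tool --targets '[{"offset": [0.064, -0.135, 0], "dr": [0, 0, -63]}, {"offset": [0.064, -0.135, 0], "dr": [0, 0, -63]}, {"offset": [0.064, -0.135, 0], "dr": [0, 0, -63]}, {"offset": [0.064, -0.135, 0], "dr": [0, 0, -63]}, {"offset": [0.064, -0.135, 0], "dr": [0, 0, -63]}, {"offset": [0.064, -0.135, 0], "dr": [0, 0, -63]}, {"offset": [0.064, -0.135, 0], "dr": [0, 0, -63]}, {"offset": [0.064, -0.135, 0], "dr": [0, 0, -63]}, {"offset": [0.064, -0.135, 0], "dr": [0, 0, -63]}, {"offset": [0.064, -0.135, 0], "dr": [0, 0, -63]}, {"offset": [0.064, -0.135, 0.03], "dr": [0, 0, -63]}, {"offset": [0.064, -0.135, 0.0555], "dr": [0, 0, -63]}, {"offset": [0.064, -0.135, 0.0555], "dr": [0, 0, -63]}, {"offset": [0.064, -0.135, 0.0555], "dr": [0, 0, -63]}]'

```text
time_s: 10.65
position: [0.408, 0.2703, 0.0996]
tcp_rot: [[-0.973, -0.23, -0.005], [-0.23, 0.973, -0.002], [0.005, -0.001, -1.0]]
force: [0.9, 0.1, -0.1]
opening: 0.549
grasp_force: 0.0
```

>>> servo_tool --targets '[{"offset": [0, 0, 0], "dr": [0, 0, 0]}, {"offset": [0, 0, 0], "dr": [0, 0, 0]}, {"offset": [0, 0, 0], "dr": [0, 0, 0]}, {"offset": [0, 0, 0], "dr": [0, 0, 0]}, {"offset": [0, 0, 0], "dr": [0, 0, 0]}, {"offset": [0, 0, 0], "dr": [0, 0, 0]}, {"offset": [0, 0, 0], "dr": [0, 0, 0]}, {"offset": [0, 0, 0], "dr": [0, 0, 0]}]' --gripper 1

```text
time_s: 11.32
position: [0.41, 0.2708, 0.1016]
tcp_rot: [[-0.973, -0.232, 0.001], [-0.232, 0.973, -0.0], [-0.001, -0.0, -1.0]]
force: [0.5, -2.9, 5.0]
opening: 0.16
grasp_force: 30.0
```

```bash
python3 -c "
from h import *
st();print(bot.read_state()['moment'])
"
```

```text
t 11.32 p [0.41   0.2708 0.1016] yaw -166.6 j [ 20.  31. 107.  -0.  41. -83.] F [ 0.5 -2.9  5. ] op 0.16 gf 30.0
[-0.34545697 -0.12083283 -0.13590039]
```

>>> servo_tool --targets '[{"offset": [0, 0, 0.0004], "dr": [0, 0, 6]}, {"offset": [0, 0, 0.0008], "dr": [0, 0, 12]}, {"offset": [0, 0, 0.0012], "dr": [0, 0, 18]}, {"offset": [0, 0, 0.0017], "dr": [0, 0, 24]}, {"offset": [0, 0, 0.0021], "dr": [0, 0, 30]}, {"offset": [0, 0, 0.0025], "dr": [0, 0, 36]}, {"offset": [0, 0, 0.0029], "dr": [0, 0, 42]}, {"offset": [0, 0, 0.0033], "dr": [0, 0, 48]}, {"offset": [0, 0, 0.0037], "dr": [0, 0, 54]}, {"offset": [0, 0, 0.004], "dr": [0, 0, 60]}, {"offset": [0, 0, 0.0044], "dr": [0, 0, 63]}, {"offset": [0, 0, 0.0044], "dr": [0, 0, 63]}]'

```text
time_s: 12.32
position: [0.4096, 0.2697, 0.0972]
tcp_rot: [[-0.648, 0.761, -0.0], [0.761, 0.648, -0.002], [-0.002, -0.002, -1.0]]
force: [0.0, -6.5, 7.6]
opening: 0.157
grasp_force: 30.0
```

>>> servo_tool --targets '[{"offset": [0, 0, 0], "dr": [0, 0, 0]}, {"offset": [0, 0, 0], "dr": [0, 0, 0]}, {"offset": [0, 0, 0], "dr": [0, 0, 0]}, {"offset": [0, 0, -0.035], "dr": [0, 0, 0]}, {"offset": [0, 0, -0.06], "dr": [0, 0, 0]}, {"offset": [0, 0, -0.06], "dr": [0, 0, 0]}, {"offset": [0, 0, -0.06], "dr": [0, 0, 0]}, {"offset": [0, 0, -0.06], "dr": [0, 0, 0]}]' --gripper -0.1

```text
time_s: 12.98
position: [0.4091, 0.2711, 0.1562]
tcp_rot: [[-0.648, 0.761, -0.001], [0.761, 0.648, -0.0], [0.0, -0.001, -1.0]]
force: [-0.4, 0.4, 0.5]
opening: 0.544
grasp_force: 0.0
```

```bash
python3 -c "
from h import *
st()
go([.5937,.1661,.158],189);go([.5937,.1661,.1005],189)
"
```

```text
t 12.98 p [0.4091 0.2711 0.1562] yaw 130.4 j [ 20.  26. 105.   0.  49. -20.] F [-0.4  0.4  0.5] op 0.544 gf 0.0
off [-0.1996, 0.0725, -0.0019] dr [-0.0, -0.0, -58.6]
off [-0.1997, 0.0725, 0.0556] dr [-0.0, -0.0, -58.6]
```

>>> servo_tool --targets '[{"offset": [-0.1995, 0.0725, 0], "dr": [0, 0, -58.6]}, {"offset": [-0.1995, 0.0725, 0], "dr": [0, 0, -58.6]}, {"offset": [-0.1995, 0.0725, 0], "dr": [0, 0, -58.6]}, {"offset": [-0.1995, 0.0725, 0], "dr": [0, 0, -58.6]}, {"offset": [-0.1995, 0.0725, 0], "dr": [0, 0, -58.6]}, {"offset": [-0.1995, 0.0725, 0], "dr": [0, 0, -58.6]}, {"offset": [-0.1995, 0.0725, 0], "dr": [0, 0, -58.6]}, {"offset": [-0.1995, 0.0725, 0], "dr": [0, 0, -58.6]}, {"offset": [-0.1995, 0.0725, 0], "dr": [0, 0, -58.6]}, {"offset": [-0.1995, 0.0725, 0.03], "dr": [0, 0, -58.6]}, {"offset": [-0.1995, 0.0725, 0.0555], "dr": [0, 0, -58.6]}, {"offset": [-0.1995, 0.0725, 0.0555], "dr": [0, 0, -58.6]}, {"offset": [-0.1995, 0.0725, 0.0555], "dr": [0, 0, -58.6]}]'

```text
time_s: 14.07
position: [0.5919, 0.166, 0.0985]
tcp_rot: [[-0.988, -0.157, -0.007], [-0.157, 0.988, -0.0], [0.007, 0.001, -1.0]]
force: [0.3, -0.2, 0.2]
opening: 0.553
grasp_force: 0.0
```

>>> servo_tool --targets '[{"offset": [0, 0, 0], "dr": [0, 0, 0]}, {"offset": [0, 0, 0], "dr": [0, 0, 0]}, {"offset": [0, 0, 0], "dr": [0, 0, 0]}, {"offset": [0, 0, 0], "dr": [0, 0, 0]}, {"offset": [0, 0, 0], "dr": [0, 0, 0]}, {"offset": [0, 0, 0], "dr": [0, 0, 0]}, {"offset": [0, 0, 0], "dr": [0, 0, 0]}, {"offset": [0, 0, 0], "dr": [0, 0, 0]}]' --gripper 1

```text
time_s: 14.73
position: [0.5944, 0.1665, 0.1018]
tcp_rot: [[-0.988, -0.157, 0.001], [-0.157, 0.988, 0.0], [-0.001, 0.0, -1.0]]
force: [-1.1, 1.6, 3.1]
opening: 0.159
grasp_force: 30.0
```

```bash
python3 -c "
from h import *
st();print(bot.read_state()['moment'])
"
```

```text
t 14.73 p [0.5944 0.1665 0.1018] yaw -171.0 j [  5.  38.  89.   0.  53. -94.] F [-1.1  1.6  3.1] op 0.159 gf 30.0
[ 0.2338153  -0.02715706  0.03812754]
```

>>> servo_tool --targets '[{"offset": [0, 0, 0.0004], "dr": [0, 0, 6]}, {"offset": [0, 0, 0.0008], "dr": [0, 0, 12]}, {"offset": [0, 0, 0.0012], "dr": [0, 0, 18]}, {"offset": [0, 0, 0.0017], "dr": [0, 0, 24]}, {"offset": [0, 0, 0.0021], "dr": [0, 0, 30]}, {"offset": [0, 0, 0.0025], "dr": [0, 0, 36]}, {"offset": [0, 0, 0.0029], "dr": [0, 0, 42]}, {"offset": [0, 0, 0.0033], "dr": [0, 0, 48]}, {"offset": [0, 0, 0.0037], "dr": [0, 0, 54]}, {"offset": [0, 0, 0.0041], "dr": [0, 0, 59]}, {"offset": [0, 0, 0.0041], "dr": [0, 0, 59]}, {"offset": [0, 0, 0.0041], "dr": [0, 0, 59]}, {"offset": [0, 0, 0.0041], "dr": [0, 0, 59]}, {"offset": [0, 0, 0.0041], "dr": [0, 0, 59]}, {"offset": [0, 0, 0.0041], "dr": [0, 0, 59]}]'

```text
time_s: 15.98
position: [0.5942, 0.1659, 0.0976]
tcp_rot: [[-0.644, 0.765, 0.0], [0.765, 0.644, -0.0], [-0.0, -0.0, -1.0]]
force: [-0.7, -0.9, 5.6]
opening: 0.161
grasp_force: 30.0
```

```bash
python3 -c "
from h import *
st();print(bot.read_state()['moment']);c=cap('top','t2');d=cap('scene','s2')
t=cv2.imread('pics/t2.png');s=cv2.imread('pics/s2.png')
a=cv2.resize(t[145:245,115:215],(400,400),interpolation=cv2.INTER_CUBIC);b=cv2.resize(s[140:240,290:390],(400,400),interpolation=cv2.INTER_CUBIC)
cv2.imwrite('pics/h2.png',np.hstack([a,b]))
"
```

```text
t 15.98 p [0.5942 0.1659 0.0976] yaw 130.1 j [  5.  39.  89.  -0.  52. -35.] F [-0.7 -0.9  5.6] op 0.161 gf 30.0
[-0.19907947  0.1406307  -0.09454351]
```

View pics/h2.png

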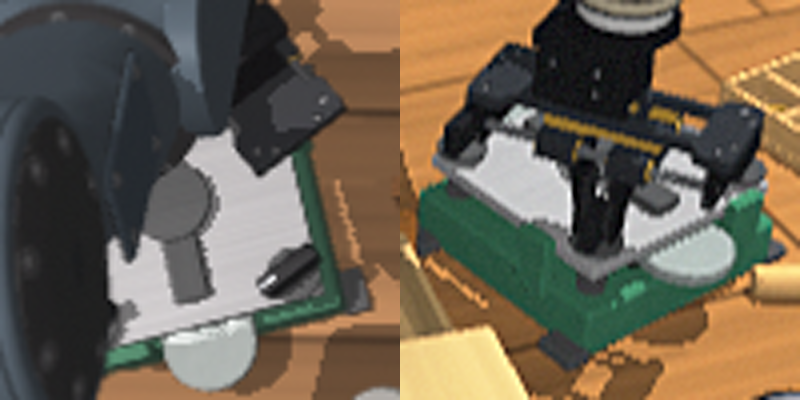

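The first round is done; knob0 in the crop (288,270) shows about 50° turned. I'll run knob3 home from the same grasp.

>>> servo_tool --targets '[{"offset": [0, 0, 0.0004], "dr": [0, 0, 6]}, {"offset": [0, 0, 0.0008], "dr": [0, 0, 12]}, {"offset": [0, 0, 0.0012], "dr": [0, 0, 18]}, {"offset": [0, 0, 0.0017], "dr": [0, 0, 24]}, {"offset": [0, 0, 0.0021], "dr": [0, 0, 30]}, {"offset": [0, 0, 0.0025], "dr": [0, 0, 36]}, {"offset": [0, 0, 0.0029], "dr": [0, 0, 42]}, {"offset": [0, 0, 0.0033], "dr": [0, 0, 48]}, {"offset": [0, 0, 0.0037], "dr": [0, 0, 53]}, {"offset": [0, 0, 0.0039], "dr": [0, 0, 57]}, {"offset": [0, 0, 0.0041], "dr": [0, 0, 60]}, {"offset": [0, 0, 0.0042], "dr": [0, 0, 62]}, {"offset": [0, 0, 0.0042], "dr": [0, 0, 62]}, {"offset": [0, 0, 0.0042], "dr": [0, 0, 62]}]'

```text
time_s: 17.25
position: [0.5936, 0.1657, 0.0934]
tcp_rot: [[0.371, 0.929, -0.001], [0.929, -0.371, -0.001], [-0.002, -0.001, -1.0]]
force: [-2.0, -0.9, 6.5]
opening: 0.157
grasp_force: 30.0
```

```bash
python3 -c "
from h import *
st();print(bot.read_state()['moment'])
"
```

```text
t 17.25 p [0.5936 0.1657 0.0934] yaw 68.2 j [ 5. 39. 89. -0. 52. 27.] F [-2.  -0.9  6.5] op 0.157 gf 30.0
[-0.22667735  0.4146682   0.37565196]
```

>>> servo_tool --targets '[{"offset": [0, 0, 0], "dr": [0, 0, 0]}, {"offset": [0, 0, 0], "dr": [0, 0, 0]}, {"offset": [0, 0, 0], "dr": [0, 0, 0]}, {"offset": [0, 0, -0.035], "dr": [0, 0, 0]}, {"offset": [0, 0, -0.06], "dr": [0, 0, 0]}, {"offset": [0, 0, -0.06], "dr": [0, 0, 0]}, {"offset": [0, 0, -0.06], "dr": [0, 0, 0]}, {"offset": [0, 0, -0.06], "dr": [0, 0, 0]}]' --gripper -0.1

```text
time_s: 17.92
position: [0.5936, 0.1661, 0.1523]
tcp_rot: [[0.374, 0.927, -0.001], [0.927, -0.374, -0.0], [-0.0, -0.001, -1.0]]
force: [-0.4, -0.6, -0.9]
opening: 0.543
grasp_force: 0.0
```

```bash
python3 -c "
from h import *
st()
go([.4094,.2701,.0965],130.4)
"
```

```text
t 17.92 p [0.5936 0.1661 0.1523] yaw 68.0 j [ 5. 34. 87.  0. 59. 27.] F [-0.4 -0.6 -0.9] op 0.543 gf 0.0
off [0.0276, -0.2096, 0.056] dr [-0.1, -0.0, -62.4]
```

>>> servo_tool --targets '[{"offset": [0.0275, -0.2095, 0], "dr": [0, 0, -62.4]}, {"offset": [0.0275, -0.2095, 0], "dr": [0, 0, -62.4]}, {"offset": [0.0275, -0.2095, 0], "dr": [0, 0, -62.4]}, {"offset": [0.0275, -0.2095, 0], "dr": [0, 0, -62.4]}, {"offset": [0.0275, -0.2095, 0], "dr": [0, 0, -62.4]}, {"offset": [0.0275, -0.2095, 0], "dr": [0, 0, -62.4]}, {"offset": [0.0275, -0.2095, 0], "dr": [0, 0, -62.4]}, {"offset": [0.0275, -0.2095, 0], "dr": [0, 0, -62.4]}, {"offset": [0.0275, -0.2095, 0], "dr": [0, 0, -62.4]}, {"offset": [0.0275, -0.2095, 0], "dr": [0, 0, -62.4]}, {"offset": [0.0275, -0.2095, 0.03], "dr": [0, 0, -62.4]}, {"offset": [0.0275, -0.2095, 0.056], "dr": [0, 0, -62.4]}, {"offset": [0.0275, -0.2095, 0.056], "dr": [0, 0, -62.4]}, {"offset": [0.0275, -0.2095, 0.056], "dr": [0, 0, -62.4]}]'

```text
time_s: 19.08
position: [0.4086, 0.2694, 0.0954]
tcp_rot: [[-0.647, 0.763, -0.005], [0.763, 0.647, -0.002], [0.002, -0.005, -1.0]]
force: [0.5, -0.6, -0.1]
opening: 0.551
grasp_force: 0.0
```

>>> servo_tool --targets '[{"offset": [0, 0, 0], "dr": [0, 0, 0]}, {"offset": [0, 0, 0], "dr": [0, 0, 0]}, {"offset": [0, 0, 0], "dr": [0, 0, 0]}, {"offset": [0, 0, 0], "dr": [0, 0, 0]}, {"offset": [0, 0, 0], "dr": [0, 0, 0]}, {"offset": [0, 0, 0], "dr": [0, 0, 0]}, {"offset": [0, 0, 0], "dr": [0, 0, 0]}, {"offset": [0, 0, 0], "dr": [0, 0, 0]}]' --gripper 1

```text
time_s: 19.75
position: [0.4096, 0.2696, 0.0973]
tcp_rot: [[-0.648, 0.761, -0.001], [0.761, 0.648, -0.001], [0.0, -0.001, -1.0]]
force: [-1.2, -3.4, 6.0]
opening: 0.164
grasp_force: 30.0
```

>>> servo_tool --targets '[{"offset": [0, 0, 0.0004], "dr": [0, 0, 6]}, {"offset": [0, 0, 0.0008], "dr": [0, 0, 12]}, {"offset": [0, 0, 0.0012], "dr": [0, 0, 18]}, {"offset": [0, 0, 0.0017], "dr": [0, 0, 24]}, {"offset": [0, 0, 0.0021], "dr": [0, 0, 30]}, {"offset": [0, 0, 0.0025], "dr": [0, 0, 36]}, {"offset": [0, 0, 0.0029], "dr": [0, 0, 42]}, {"offset": [0, 0, 0.0033], "dr": [0, 0, 48]}, {"offset": [0, 0, 0.0037], "dr": [0, 0, 53]}, {"offset": [0, 0, 0.0039], "dr": [0, 0, 57]}, {"offset": [0, 0, 0.0041], "dr": [0, 0, 60]}, {"offset": [0, 0, 0.0042], "dr": [0, 0, 62]}, {"offset": [0, 0, 0.0042], "dr": [0, 0, 62]}, {"offset": [0, 0, 0.0042], "dr": [0, 0, 62]}]'

```text
time_s: 20.92
position: [0.4085, 0.2694, 0.0931]
tcp_rot: [[0.366, 0.931, -0.003], [0.931, -0.366, -0.002], [-0.003, -0.002, -1.0]]
force: [-3.6, -2.0, 7.1]
opening: 0.158
grasp_force: 30.0
```

```bash
python3 -c "
from h import *
st();print(bot.read_state()['moment'])
"
```

```text
t 20.92 p [0.4085 0.2694 0.0931] yaw 68.5 j [ 20.  32. 108.  -0.  40.  42.] F [-3.6 -2.   7.1] op 0.158 gf 30.0
[-0.39367094  0.49020537  0.35587145]
```

>>> servo_tool --targets '[{"offset": [0, 0, 0], "dr": [0, 0, 0]}, {"offset": [0, 0, 0], "dr": [0, 0, 0]}, {"offset": [0, 0, 0], "dr": [0, 0, 0]}, {"offset": [0, 0, -0.035], "dr": [0, 0, 0]}, {"offset": [0, 0, -0.06], "dr": [0, 0, 0]}, {"offset": [0, 0, -0.06], "dr": [0, 0, 0]}, {"offset": [0, 0, -0.06], "dr": [0, 0, 0]}, {"offset": [0, 0, -0.06], "dr": [0, 0, 0]}]' --gripper -0.1

```text
time_s: 21.58
position: [0.4099, 0.27, 0.1523]
tcp_rot: [[0.368, 0.93, -0.0], [0.93, -0.368, -0.0], [-0.0, -0.0, -1.0]]
force: [-0.6, -0.3, -0.2]
opening: 0.546
grasp_force: 0.0
```

```bash
python3 -c "
from h import *
st()
go([.4494,.1256,.0965],130.4)
"
```

```text
t 21.58 p [0.4099 0.27   0.1523] yaw 68.4 j [ 20.  26. 105.   0.  49.  42.] F [-0.6 -0.3 -0.2] op 0.546 gf 0.0
off [-0.1197, 0.0898, 0.0558] dr [-0.0, 0.0, -62.0]
```

>>> servo_tool --targets '[{"offset": [-0.1195, 0.09, 0], "dr": [0, 0, -62]}, {"offset": [-0.1195, 0.09, 0], "dr": [0, 0, -62]}, {"offset": [-0.1195, 0.09, 0], "dr": [0, 0, -62]}, {"offset": [-0.1195, 0.09, 0], "dr": [0, 0, -62]}, {"offset": [-0.1195, 0.09, 0], "dr": [0, 0, -62]}, {"offset": [-0.1195, 0.09, 0], "dr": [0, 0, -62]}, {"offset": [-0.1195, 0.09, 0], "dr": [0, 0, -62]}, {"offset": [-0.1195, 0.09, 0], "dr": [0, 0, -62]}, {"offset": [-0.1195, 0.09, 0], "dr": [0, 0, -62]}, {"offset": [-0.1195, 0.09, 0], "dr": [0, 0, -62]}, {"offset": [-0.1195, 0.09, 0.03], "dr": [0, 0, -62]}, {"offset": [-0.1195, 0.09, 0.056], "dr": [0, 0, -62]}, {"offset": [-0.1195, 0.09, 0.056], "dr": [0, 0, -62]}, {"offset": [-0.1195, 0.09, 0.056], "dr": [0, 0, -62]}]'

```text
time_s: 22.75
position: [0.448, 0.1257, 0.0949]
tcp_rot: [[-0.648, 0.762, -0.006], [0.762, 0.648, -0.0], [0.004, -0.005, -1.0]]
force: [-0.2, -0.7, -0.2]
opening: 0.543
grasp_force: 0.0
```

>>> servo_tool --targets '[{"offset": [0, 0, 0], "dr": [0, 0, 0]}, {"offset": [0, 0, 0], "dr": [0, 0, 0]}, {"offset": [0, 0, 0], "dr": [0, 0, 0]}, {"offset": [0, 0, 0], "dr": [0, 0, 0]}, {"offset": [0, 0, 0], "dr": [0, 0, 0]}, {"offset": [0, 0, 0], "dr": [0, 0, 0]}, {"offset": [0, 0, 0], "dr": [0, 0, 0]}, {"offset": [0, 0, 0], "dr": [0, 0, 0]}]' --gripper 1

```text
time_s: 23.42
position: [0.4497, 0.1255, 0.0971]
tcp_rot: [[-0.648, 0.761, -0.0], [0.761, 0.648, -0.0], [-0.0, -0.0, -1.0]]
force: [-1.5, -2.3, 5.8]
opening: 0.159
grasp_force: 30.0
```

>>> servo_tool --targets '[{"offset": [0, 0, 0.0004], "dr": [0, 0, 6]}, {"offset": [0, 0, 0.0008], "dr": [0, 0, 12]}, {"offset": [0, 0, 0.0012], "dr": [0, 0, 18]}, {"offset": [0, 0, 0.0017], "dr": [0, 0, 24]}, {"offset": [0, 0, 0.0021], "dr": [0, 0, 30]}, {"offset": [0, 0, 0.0025], "dr": [0, 0, 36]}, {"offset": [0, 0, 0.0029], "dr": [0, 0, 42]}, {"offset": [0, 0, 0.0033], "dr": [0, 0, 48]}, {"offset": [0, 0, 0.0037], "dr": [0, 0, 53]}, {"offset": [0, 0, 0.0039], "dr": [0, 0, 57]}, {"offset": [0, 0, 0.0041], "dr": [0, 0, 60]}, {"offset": [0, 0, 0.0042], "dr": [0, 0, 62]}, {"offset": [0, 0, 0.0042], "dr": [0, 0, 62]}, {"offset": [0, 0, 0.0042], "dr": [0, 0, 62]}]'

```text
time_s: 24.58
position: [0.4491, 0.1254, 0.0929]
tcp_rot: [[0.365, 0.931, -0.001], [0.931, -0.365, -0.001], [-0.002, -0.001, -1.0]]
force: [-2.8, -2.9, 7.3]
opening: 0.162
grasp_force: 30.0
```

```bash
python3 -c "
from h import *
st();print(bot.read_state()['moment'])
"
```

```text
t 24.58 p [0.4491 0.1254 0.0929] yaw 68.6 j [  2.  31. 111.  -0.  38.  23.] F [-2.8 -2.9  7.3] op 0.162 gf 30.0
[-0.51494816  0.32675398  0.32724301]
```

>>> servo_tool --targets '[{"offset": [0, 0, 0], "dr": [0, 0, 0]}, {"offset": [0, 0, 0], "dr": [0, 0, 0]}, {"offset": [0, 0, 0], "dr": [0, 0, 0]}, {"offset": [0, 0, -0.035], "dr": [0, 0, 0]}, {"offset": [0, 0, -0.06], "dr": [0, 0, 0]}, {"offset": [0, 0, -0.06], "dr": [0, 0, 0]}, {"offset": [0, 0, -0.06], "dr": [0, 0, 0]}, {"offset": [0, 0, -0.06], "dr": [0, 0, 0]}]' --gripper -0.1

```text
time_s: 25.25
position: [0.4495, 0.1259, 0.1521]
tcp_rot: [[0.368, 0.93, -0.001], [0.93, -0.368, 0.0], [-0.0, -0.001, -1.0]]
force: [0.4, -0.1, -1.5]
opening: 0.538
grasp_force: 0.0
```

```bash
python3 -c "
from h import *
st()
go([.5536,.3103,.0965],130.4)
"
```

```text
t 25.25 p [0.4495 0.1259 0.1521] yaw 68.4 j [  2.  25. 108.   0.  47.  23.] F [ 0.4 -0.1 -1.5] op 0.538 gf 0.0
off [0.2098, 0.029, 0.0555] dr [-0.0, -0.0, -62.0]
```

>>> servo_tool --targets '[{"offset": [0.21, 0.029, 0], "dr": [0, 0, -62]}, {"offset": [0.21, 0.029, 0], "dr": [0, 0, -62]}, {"offset": [0.21, 0.029, 0], "dr": [0, 0, -62]}, {"offset": [0.21, 0.029, 0], "dr": [0, 0, -62]}, {"offset": [0.21, 0.029, 0], "dr": [0, 0, -62]}, {"offset": [0.21, 0.029, 0], "dr": [0, 0, -62]}, {"offset": [0.21, 0.029, 0], "dr": [0, 0, -62]}, {"offset": [0.21, 0.029, 0], "dr": [0, 0, -62]}, {"offset": [0.21, 0.029, 0], "dr": [0, 0, -62]}, {"offset": [0.21, 0.029, 0], "dr": [0, 0, -62]}, {"offset": [0.21, 0.029, 0.03], "dr": [0, 0, -62]}, {"offset": [0.21, 0.029, 0.0555], "dr": [0, 0, -62]}, {"offset": [0.21, 0.029, 0.0555], "dr": [0, 0, -62]}, {"offset": [0.21, 0.029, 0.0555], "dr": [0, 0, -62]}]'

```text
time_s: 26.42
position: [0.5524, 0.3097, 0.0947]
tcp_rot: [[-0.647, 0.762, -0.005], [0.762, 0.647, -0.002], [0.002, -0.005, -1.0]]
force: [0.7, 0.4, 0.2]
opening: 0.554
grasp_force: 0.0
```

>>> servo_tool --targets '[{"offset": [0, 0, 0], "dr": [0, 0, 0]}, {"offset": [0, 0, 0], "dr": [0, 0, 0]}, {"offset": [0, 0, 0], "dr": [0, 0, 0]}, {"offset": [0, 0, 0], "dr": [0, 0, 0]}, {"offset": [0, 0, 0], "dr": [0, 0, 0]}, {"offset": [0, 0, 0], "dr": [0, 0, 0]}, {"offset": [0, 0, 0], "dr": [0, 0, 0]}, {"offset": [0, 0, 0], "dr": [0, 0, 0]}]' --gripper 1

```text
time_s: 27.08
position: [0.5539, 0.3102, 0.0975]
tcp_rot: [[-0.648, 0.762, -0.0], [0.762, 0.648, -0.0], [-0.0, -0.001, -1.0]]
force: [-1.9, -1.6, 6.0]
opening: 0.157
grasp_force: 30.0
```

>>> servo_tool --targets '[{"offset": [0, 0, 0.0004], "dr": [0, 0, 6]}, {"offset": [0, 0, 0.0008], "dr": [0, 0, 12]}, {"offset": [0, 0, 0.0012], "dr": [0, 0, 18]}, {"offset": [0, 0, 0.0017], "dr": [0, 0, 24]}, {"offset": [0, 0, 0.0021], "dr": [0, 0, 30]}, {"offset": [0, 0, 0.0025], "dr": [0, 0, 36]}, {"offset": [0, 0, 0.0029], "dr": [0, 0, 42]}, {"offset": [0, 0, 0.0033], "dr": [0, 0, 48]}, {"offset": [0, 0, 0.0037], "dr": [0, 0, 53]}, {"offset": [0, 0, 0.0039], "dr": [0, 0, 57]}, {"offset": [0, 0, 0.0041], "dr": [0, 0, 60]}, {"offset": [0, 0, 0.0042], "dr": [0, 0, 62]}, {"offset": [0, 0, 0.0042], "dr": [0, 0, 62]}, {"offset": [0, 0, 0.0042], "dr": [0, 0, 62]}]'

```text
time_s: 28.25
position: [0.553, 0.31, 0.0934]
tcp_rot: [[0.366, 0.931, -0.002], [0.931, -0.366, -0.002], [-0.002, -0.001, -1.0]]
force: [-3.9, -2.4, 6.2]
opening: 0.157
grasp_force: 30.0
```

```bash
python3 -c "
from h import *
st();print(bot.read_state()['moment'])
"
```

```text
t 28.25 p [0.553  0.31   0.0934] yaw 68.5 j [19. 40. 87. -0. 54. 41.] F [-3.9 -2.4  6.2] op 0.157 gf 30.0
[-0.36630142  0.47720509  0.34832265]
```

>>> servo_tool --targets '[{"offset": [0, 0, 0], "dr": [0, 0, 0]}, {"offset": [0, 0, 0], "dr": [0, 0, 0]}, {"offset": [0, 0, 0], "dr": [0, 0, 0]}, {"offset": [0, 0, -0.035], "dr": [0, 0, 0]}, {"offset": [0, 0, -0.07], "dr": [0, 0, 0]}, {"offset": [0, 0, -0.11], "dr": [0, 0, 0]}, {"offset": [0, 0, -0.15], "dr": [0, 0, 0]}, {"offset": [0, 0, -0.15], "dr": [0, 0, 0]}]' --gripper -0.1

```text
time_s: 28.92
position: [0.5595, 0.3126, 0.252]
tcp_rot: [[0.368, 0.93, 0.017], [0.93, -0.368, 0.006], [0.012, 0.014, -1.0]]
force: [1.4, 0.5, 0.3]
opening: 0.544
grasp_force: 0.0
```

```bash
python3 -c "
from h import *
st()
go([.48,-.20,.32],45)
"
```

```text
t 28.92 p [0.5595 0.3126 0.252 ] yaw 68.4 j [19. 29. 79.  0. 71. 41.] F [1.4 0.5 0.3] op 0.544 gf 0.0
off [-0.505, 0.1156, -0.0726] dr [0.6, -0.9, 23.4]
```

>>> servo_tool --targets '[{"offset": [-0.55, 0.105, -0.168], "dr": [0, 0, 68]}, {"offset": [-0.55, 0.105, -0.168], "dr": [0, 0, 68]}, {"offset": [-0.55, 0.105, -0.168], "dr": [0, 0, 68]}, {"offset": [-0.55, 0.105, -0.168], "dr": [0, 0, 68]}, {"offset": [-0.55, 0.105, -0.168], "dr": [0, 0, 68]}, {"offset": [-0.55, 0.105, -0.168], "dr": [0, 0, 68]}, {"offset": [-0.55, 0.105, -0.168], "dr": [0, 0, 68]}, {"offset": [-0.55, 0.105, -0.168], "dr": [0, 0, 68]}, {"offset": [-0.55, 0.105, -0.168], "dr": [0, 0, 68]}, {"offset": [-0.55, 0.105, -0.168], "dr": [0, 0, 68]}, {"offset": [-0.55, 0.105, -0.168], "dr": [0, 0, 68]}, {"offset": [-0.55, 0.105, -0.168], "dr": [0, 0, 68]}, {"offset": [-0.55, 0.105, -0.168], "dr": [0, 0, 68]}, {"offset": [-0.55, 0.105, -0.168], "dr": [0, 0, 68]}, {"offset": [-0.55, 0.105, -0.168], "dr": [0, 0, 68]}, {"offset": [-0.55, 0.105, -0.168], "dr": [0, 0, 68]}, {"offset": [-0.55, 0.105, -0.168], "dr": [0, 0, 68]}, {"offset": [-0.55, 0.105, -0.168], "dr": [0, 0, 68]}, {"offset": [-0.55, 0.105, -0.168], "dr": [0, 0, 68]}]' --gripper -1

```text
time_s: 30.5
position: [0.4495, -0.2379, 0.4102]
tcp_rot: [[1.0, 0.009, -0.001], [0.009, -1.0, 0.001], [-0.001, -0.001, -1.0]]
force: [0.4, -0.3, 0.4]
opening: 0.998
grasp_force: 0.0
```

```bash
cat > snap.py <<'E'
from h import *
import pickle,sys
n=sys.argv[1];c=cap('wrist',n);pickle.dump(c,open(n+'.pkl','wb'))
im=cv2.imread(f'pics/{n}.png');cv2.imwrite(f'pics/{n}b.png',cv2.resize(im,(800,600),interpolation=cv2.INTER_CUBIC));st()
E
python3 snap.py w2
```

```text
t 30.55 p [ 0.4496 -0.238   0.4103] yaw 0.5 j [-41.  11.  82.   0.  87.  49.] F [-0.   1.1  0.4] op 1.0 gf 0.0
```

View pics/w2b.png

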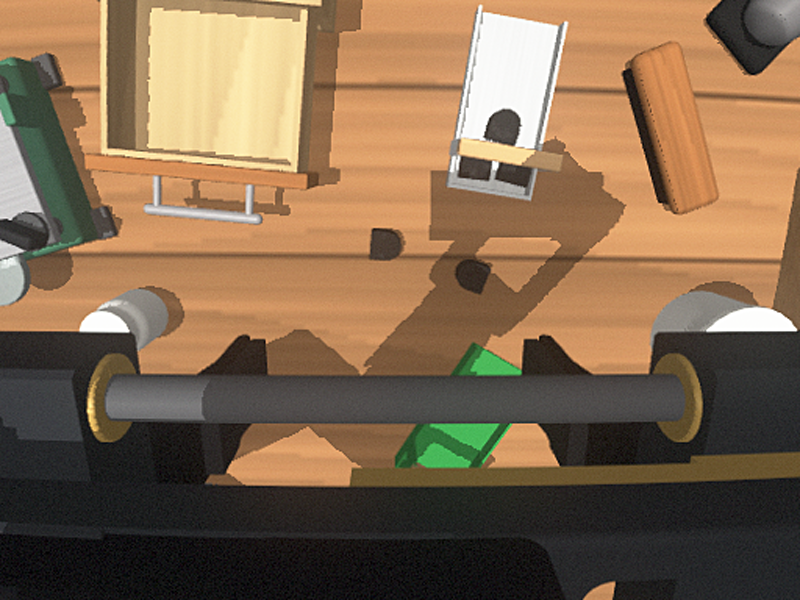

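The wrist view shows the tray from its mouth at (481,8)-(567,22) to its back at (450,185)-(533,197), and the handle bar at (452,147)-(562,162). The loose lifts are at (386,244) and (473,275). I'll zoom in on the lifts and the tray.

```bash
python3 -c "
from h import *
im=cv2.imread('pics/w2.png')
a=cv2.resize(im[140:190,225:325],(800,400),interpolation=cv2.INTER_CUBIC)
a=np.clip(a.astype(float)*1.8+10,0,255).astype(np.uint8)
cv2.imwrite('pics/l2.png',a)
m=im.max(2)<75
n,l,s,ce=cv2.connectedComponentsWithStats(m[140:190,225:325].astype(np.uint8));print(s.tolist(),ce.round(1).tolist())
import pickle;c=pickle.load(open('w2.pkl','rb'))
for p in ((386,244),(473,275)): print(at(c,p[0]/1.5625,p[1]/1.5625,.022).round(4))
"
```

```text
[[0, 0, 100, 50, 4475], [12, 6, 19, 20, 167], [23, 10, 1, 1, 1], [19, 16, 1, 1, 1], [15, 22, 2, 1, 2], [66, 26, 23, 22, 354]] [[48.4, 23.9], [20.9, 16.1], [23.0, 10.0], [19.0, 16.0], [15.5, 22.0], [76.9, 35.6]]
[ 0.4278 -0.2293  0.022 ]
[ 0.3943 -0.3253  0.022 ]
```

View pics/l2.png

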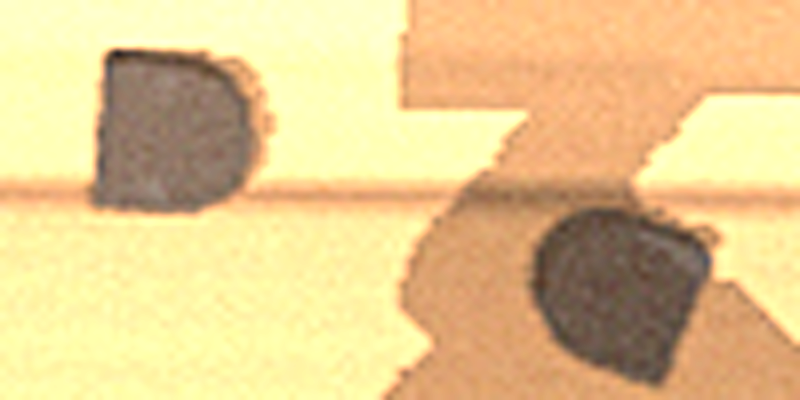

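```bash
python3 -c "
from h import *
import pickle;c=pickle.load(open('w2.pkl','rb'))
from scipy.optimize import least_squares
k=1.5625
obs=np.array([(481,8),(567,22),(449,187),(531,199),(508,151)])/k
mod=np.array([(90,45,25),(90,-45,25),(-90,45,0),(-90,-45,0),(-50,0,95)])/1e3
def T(q,m):
    a=q[2];R=np.array([[np.cos(a),-np.sin(a),0],[np.sin(a),np.cos(a),0],[0,0,1]]);return np.array(m)@R.T+[q[0],q[1],0]
r=least_squares(lambda q:(proj(c,T(q,mod))-obs).ravel(),[.57,-.35,0])
q=r.x;print('tray',q[:2].round(4),np.degrees(q[2]).round(2),'res',(r.fun.reshape(-1,2)*k).round(1).tolist())
a=q[2];inv=lambda p:np.array([[np.cos(a),np.sin(a)],[-np.sin(a),np.cos(a)]])@(p[:2]-q[:2])
for p in ((503,125),(478,168),(515,172),(503,108)): print('traylift',inv(at(c,p[0]/k,p[1]/k,.026)).round(4))
print('A',at(c,246.4,156.4,.018),'B',at(c,301,176.1,.018))
print('handle',T(q,[-.05,0,.085]),'slots',[T(q,[x,0,0]).round(4).tolist() for x in(.03,.068)])
print('mouth/back px',(proj(c,T(q,[(90,0,4),(-90,0,4)]))*k).round(0))
np.save('tray.npy',q)
for p in ((315,185),(90,163),(135,0)): print('drawer',at(c,p[0]/k,p[1]/k,.08).round(4))
"
```

```text
tray [ 0.572  -0.3522] -7.51 res [[-2.0, -2.5], [0.7, -1.1], [-1.8, -0.4], [-3.8, -0.4], [5.8, 4.1]]
traylift [-0.0192  0.0013]
traylift [-0.0656  0.0192]
traylift [-0.0639 -0.02  ]
traylift [-0.0027  0.0043]
A [ 0.42670537 -0.22817835  0.018     ] B [ 0.39323892 -0.32294994  0.018     ]
handle [ 0.52241101 -0.34571167  0.085     ] slots [[0.6017, -0.3562, 0.0], [0.6394, -0.3611, 0.0]]
mouth/back px [[ 340.  655.]
 [ 559. -860.]]
drawer [ 0.493  -0.1627  0.08  ]
drawer [0.5142 0.0543 0.08  ]
drawer [ 0.6581 -0.003   0.08  ]
```

```bash
python3 -c "
from h import *
q=np.load('tray.npy');a=q[2]
W=lambda x,y:(q[0]+np.cos(a)*x-np.sin(a)*y,q[1]+np.sin(a)*x+np.cos(a)*y)
print('B place',W(.068,.016),'A place',W(.068,-.016))
go([.3914,-.3276,.06],68);go([.3914,-.3276,.004],68)
"
```

```text
B place (np.float64(0.6414899619201545), np.float64(-0.34526124307148137)) A place (np.float64(0.6373102988583225), np.float64(-0.37698710660093565))
off [-0.0589, 0.0894, 0.3503] dr [-0.1, 0.0, -67.5]
off [-0.0588, 0.0894, 0.4063] dr [-0.1, 0.0, -67.5]
```

>>> servo_tool --targets '[{"offset": [-0.059, 0.0895, 0.34], "dr": [0, 0, -67.5]}, {"offset": [-0.059, 0.0895, 0.34], "dr": [0, 0, -67.5]}, {"offset": [-0.059, 0.0895, 0.34], "dr": [0, 0, -67.5]}, {"offset": [-0.059, 0.0895, 0.34], "dr": [0, 0, -67.5]}, {"offset": [-0.059, 0.0895, 0.34], "dr": [0, 0, -67.5]}, {"offset": [-0.059, 0.0895, 0.34], "dr": [0, 0, -67.5]}, {"offset": [-0.059, 0.0895, 0.34], "dr": [0, 0, -67.5]}, {"offset": [-0.059, 0.0895, 0.34], "dr": [0, 0, -67.5]}, {"offset": [-0.059, 0.0895, 0.34], "dr": [0, 0, -67.5]}, {"offset": [-0.059, 0.0895, 0.34], "dr": [0, 0, -67.5]}, {"offset": [-0.059, 0.0895, 0.34], "dr": [0, 0, -67.5]}, {"offset": [-0.059, 0.0895, 0.37], "dr": [0, 0, -67.5]}, {"offset": [-0.059, 0.0895, 0.395], "dr": [0, 0, -67.5]}, {"offset": [-0.059, 0.0895, 0.405], "dr": [0, 0, -67.5]}, {"offset": [-0.059, 0.0895, 0.406], "dr": [0, 0, -67.5]}, {"offset": [-0.059, 0.0895, 0.406], "dr": [0, 0, -67.5]}, {"offset": [-0.059, 0.0895, 0.406], "dr": [0, 0, -67.5]}]' --gripper -0.2

```text
time_s: 31.97
position: [0.3919, -0.33, 0.0059]
tcp_rot: [[0.376, 0.927, 0.001], [0.927, -0.376, -0.002], [-0.001, 0.002, -1.0]]
force: [0.2, 0.1, -0.1]
opening: 0.602
grasp_force: 0.0
```

>>> servo_tool --targets '[{"offset": [0, 0, 0], "dr": [0, 0, 0]}, {"offset": [0, 0, 0], "dr": [0, 0, 0]}, {"offset": [0, 0, 0], "dr": [0, 0, 0]}, {"offset": [0, 0, 0], "dr": [0, 0, 0]}, {"offset": [0, 0, 0], "dr": [0, 0, 0]}, {"offset": [0, 0, 0], "dr": [0, 0, 0]}, {"offset": [0, 0, 0], "dr": [0, 0, 0]}]' --gripper 1

```text
time_s: 32.55
position: [0.3913, -0.3298, 0.0054]
tcp_rot: [[0.376, 0.927, 0.001], [0.927, -0.376, -0.001], [-0.0, 0.001, -1.0]]
force: [-0.4, 0.0, 5.3]
opening: 0.369
grasp_force: 29.8
```

```bash
python3 -c "
from h import *
st();go([.6415,-.3453,.12],82.5);go([.6415,-.3453,.009],82.5)
"
```

```text
t 32.55 p [ 0.3913 -0.3298  0.0054] yaw 67.9 j [-53.  43. 107.  -0.  30. -31.] F [-0.4  0.   5.3] op 0.369 gf 29.8
off [0.0797, 0.2378, -0.1145] dr [0.0, 0.0, -14.6]
off [0.0797, 0.2377, -0.0035] dr [0.0, 0.0, -14.6]
```

>>> servo_tool --targets '[{"offset": [0, 0, -0.04], "dr": [0, 0, 0]}, {"offset": [0, 0, -0.08], "dr": [0, 0, 0]}, {"offset": [0, 0, -0.12], "dr": [0, 0, 0]}, {"offset": [0.03, 0.08, -0.13], "dr": [0, 0, -14.6]}, {"offset": [0.08, 0.238, -0.13], "dr": [0, 0, -14.6]}, {"offset": [0.08, 0.238, -0.13], "dr": [0, 0, -14.6]}, {"offset": [0.08, 0.238, -0.13], "dr": [0, 0, -14.6]}, {"offset": [0.08, 0.238, -0.13], "dr": [0, 0, -14.6]}, {"offset": [0.08, 0.238, -0.13], "dr": [0, 0, -14.6]}, {"offset": [0.08, 0.238, -0.13], "dr": [0, 0, -14.6]}, {"offset": [0.08, 0.238, -0.13], "dr": [0, 0, -14.6]}, {"offset": [0.08, 0.238, -0.09], "dr": [0, 0, -14.6]}, {"offset": [0.08, 0.238, -0.05], "dr": [0, 0, -14.6]}, {"offset": [0.08, 0.238, -0.02], "dr": [0, 0, -14.6]}, {"offset": [0.08, 0.238, -0.008], "dr": [0, 0, -14.6]}, {"offset": [0.08, 0.238, -0.005], "dr": [0, 0, -14.6]}, {"offset": [0.08, 0.238, -0.005], "dr": [0, 0, -14.6]}, {"offset": [0.08, 0.238, -0.005], "dr": [0, 0, -14.6]}]'

```text
time_s: 34.05
position: [0.6412, -0.3453, 0.0105]
tcp_rot: [[0.131, 0.991, 0.0], [0.991, -0.131, -0.0], [-0.0, 0.0, -1.0]]
force: [0.4, 0.2, 0.3]
opening: 0.367
grasp_force: 30.0
```

```bash
python3 -c "
from h import *
st()"
```

```text
t 34.05 p [ 0.6412 -0.3453  0.0105] yaw 82.5 j [-37.  52.  73.  -0.  55. -30.] F [0.4 0.2 0.3] op 0.367 gf 30.0
```

>>> servo_tool --targets '[{"offset": [0, 0, 0], "dr": [0, 0, 0]}, {"offset": [0, 0, 0], "dr": [0, 0, 0]}, {"offset": [0, 0, 0], "dr": [0, 0, 0]}, {"offset": [0, 0, 0], "dr": [0, 0, 0]}, {"offset": [0, 0, -0.03], "dr": [0, 0, 0]}, {"offset": [0, 0, -0.07], "dr": [0, 0, 0]}, {"offset": [0, 0, -0.11], "dr": [0, 0, 0]}, {"offset": [0, 0, -0.13], "dr": [0, 0, 0]}, {"offset": [0.093, -0.228, -0.13], "dr": [0, 0, -2.5]}, {"offset": [0.093, -0.228, -0.13], "dr": [0, 0, -2.5]}, {"offset": [0.093, -0.228, -0.13], "dr": [0, 0, -2.5]}, {"offset": [0.093, -0.228, -0.13], "dr": [0, 0, -2.5]}, {"offset": [0.093, -0.228, -0.13], "dr": [0, 0, -2.5]}, {"offset": [0.093, -0.228, -0.13], "dr": [0, 0, -2.5]}, {"offset": [0.093, -0.228, -0.09], "dr": [0, 0, -2.5]}, {"offset": [0.093, -0.228, -0.06], "dr": [0, 0, -2.5]}, {"offset": [0.093, -0.228, -0.06], "dr": [0, 0, -2.5]}, {"offset": [0.093, -0.228, -0.06], "dr": [0, 0, -2.5]}]' --gripper -0.2

```text
time_s: 35.55
position: [0.4273, -0.2226, 0.0693]
tcp_rot: [[0.087, 0.996, -0.002], [0.996, -0.087, 0.002], [0.002, -0.002, -1.0]]
force: [-0.1, 0.1, -0.2]
opening: 0.597
grasp_force: 0.0
```

```bash
python3 -c "
from h import *
st();go([.4271,-.2232,.005],85);cap('top','t3')
t=cv2.imread('pics/t3.png');cv2.imwrite('pics/t3b.png',cv2.resize(t[60:260,200:460],(780,600),interpolation=cv2.INTER_CUBIC))"
```

```text
t 35.55 p [ 0.4273 -0.2226  0.0693] yaw 85.0 j [-41.  34. 110.  -0.  36. -36.] F [-0.1  0.1 -0.2] op 0.597 gf 0.0
off [-0.0007, 0.0, 0.0643] dr [-0.1, -0.1, 0.0]
```

View pics/t3b.png

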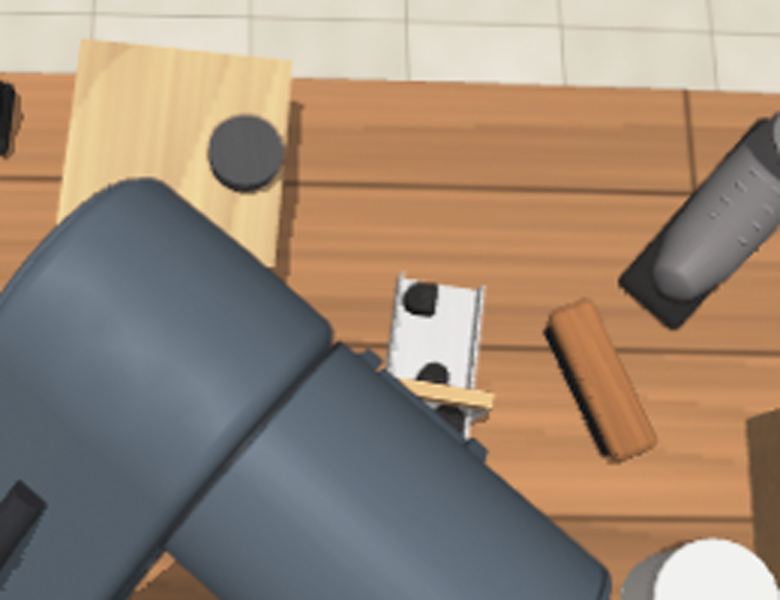

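Lift B sits on the tray at the left of the mouth (421,299). Now lift A.

>>> servo_tool --targets '[{"offset": [0, 0, 0.03], "dr": [0, 0, 0]}, {"offset": [0, 0, 0.055], "dr": [0, 0, 0]}, {"offset": [0, 0, 0.064], "dr": [0, 0, 0]}, {"offset": [0, 0, 0.064], "dr": [0, 0, 0]}, {"offset": [0, 0, 0.064], "dr": [0, 0, 0]}]'

```text
time_s: 36.02
position: [0.4285, -0.2235, 0.0066]
tcp_rot: [[0.087, 0.996, 0.001], [0.996, -0.087, -0.001], [-0.001, 0.001, -1.0]]
force: [-0.2, -0.4, 0.2]
opening: 0.601
grasp_force: 0.0
```

>>> servo_tool --targets '[{"offset": [0, 0, 0], "dr": [0, 0, 0]}, {"offset": [0, 0, 0], "dr": [0, 0, 0]}, {"offset": [0, 0, 0], "dr": [0, 0, 0]}, {"offset": [0, 0, 0], "dr": [0, 0, 0]}, {"offset": [0, 0, 0], "dr": [0, 0, 0]}, {"offset": [0, 0, 0], "dr": [0, 0, 0]}, {"offset": [0, 0, 0], "dr": [0, 0, 0]}]' --gripper 1

```text
time_s: 36.6
position: [0.4281, -0.2232, 0.0065]
tcp_rot: [[0.087, 0.996, 0.001], [0.996, -0.087, -0.001], [-0.001, 0.001, -1.0]]
force: [0.5, -0.2, 6.2]
opening: 0.365
grasp_force: 30.0
```

```bash
python3 -c "
from h import *
st();go([.6373,-.377,.01],82.5)
"
```

```text
t 36.6 p [ 0.4281 -0.2232  0.0065] yaw 85.0 j [-41.  42. 111.   0.  27. -36.] F [ 0.5 -0.2  6.2] op 0.365 gf 30.0
off [-0.135, 0.2218, -0.0031] dr [0.1, 0.0, 2.5]
```

>>> servo_tool --targets '[{"offset": [0, 0, -0.04], "dr": [0, 0, 0]}, {"offset": [0, 0, -0.08], "dr": [0, 0, 0]}, {"offset": [0, 0, -0.12], "dr": [0, 0, 0]}, {"offset": [-0.04, 0.07, -0.13], "dr": [0, 0, 2.5]}, {"offset": [-0.135, 0.222, -0.13], "dr": [0, 0, 2.5]}, {"offset": [-0.135, 0.222, -0.13], "dr": [0, 0, 2.5]}, {"offset": [-0.135, 0.222, -0.13], "dr": [0, 0, 2.5]}, {"offset": [-0.135, 0.222, -0.13], "dr": [0, 0, 2.5]}, {"offset": [-0.135, 0.222, -0.13], "dr": [0, 0, 2.5]}, {"offset": [-0.135, 0.222, -0.13], "dr": [0, 0, 2.5]}, {"offset": [-0.135, 0.222, -0.13], "dr": [0, 0, 2.5]}, {"offset": [-0.135, 0.222, -0.09], "dr": [0, 0, 2.5]}, {"offset": [-0.135, 0.222, -0.05], "dr": [0, 0, 2.5]}, {"offset": [-0.135, 0.222, -0.02], "dr": [0, 0, 2.5]}, {"offset": [-0.135, 0.222, -0.008], "dr": [0, 0, 2.5]}, {"offset": [-0.135, 0.222, -0.005], "dr": [0, 0, 2.5]}, {"offset": [-0.135, 0.222, -0.005], "dr": [0, 0, 2.5]}, {"offset": [-0.135, 0.222, -0.005], "dr": [0, 0, 2.5]}]'

```text
time_s: 38.1
position: [0.6368, -0.3764, 0.0114]
tcp_rot: [[0.13, 0.991, -0.0], [0.991, -0.13, 0.0], [0.0, -0.0, -1.0]]
force: [0.3, -0.2, -0.3]
opening: 0.365
grasp_force: 30.0
```

>>> servo_tool --targets '[{"offset": [0, 0, 0], "dr": [0, 0, 0]}, {"offset": [0, 0, 0], "dr": [0, 0, 0]}, {"offset": [0, 0, 0], "dr": [0, 0, 0]}, {"offset": [0, 0, 0], "dr": [0, 0, 0]}, {"offset": [0, 0, -0.03], "dr": [0, 0, 0]}, {"offset": [0, 0, -0.07], "dr": [0, 0, 0]}, {"offset": [0, 0, -0.11], "dr": [0, 0, 0]}, {"offset": [0, 0, -0.15], "dr": [0, 0, 0]}, {"offset": [0, 0, -0.19], "dr": [0, 0, 0]}, {"offset": [0.29, 0.005, -0.31], "dr": [0, 0, 0]}, {"offset": [0.29, 0.005, -0.31], "dr": [0, 0, 0]}, {"offset": [0.29, 0.005, -0.31], "dr": [0, 0, 0]}, {"offset": [0.29, 0.005, -0.31], "dr": [0, 0, 0]}, {"offset": [0.29, 0.005, -0.31], "dr": [0, 0, 0]}, {"offset": [0.29, 0.005, -0.31], "dr": [0, 0, 0]}, {"offset": [0.29, 0.005, -0.31], "dr": [0, 0, 0]}, {"offset": [0.29, 0.005, -0.31], "dr": [0, 0, 0]}, {"offset": [0.29, 0.005, -0.31], "dr": [0, 0, 0]}, {"offset": [0.29, 0.005, -0.31], "dr": [0, 0, 0]}, {"offset": [0.29, 0.005, -0.31], "dr": [0, 0, 0]}]' --gripper -0.2

```text
time_s: 39.77
position: [0.6794, -0.0905, 0.3203]
tcp_rot: [[0.13, 0.991, -0.001], [0.991, -0.13, -0.001], [-0.001, -0.001, -1.0]]
force: [-0.1, 0.6, -0.3]
opening: 0.6
grasp_force: 0.0
```

```bash
python3 snap.py w3
```

```text
t 39.82 p [ 0.6793 -0.0911  0.3198] yaw 82.4 j [-17.  31.  65.  -0.  84.  -9.] F [-0.4 -0.2  0.3] op 0.598 gf 0.0
```

View pics/w3b.png

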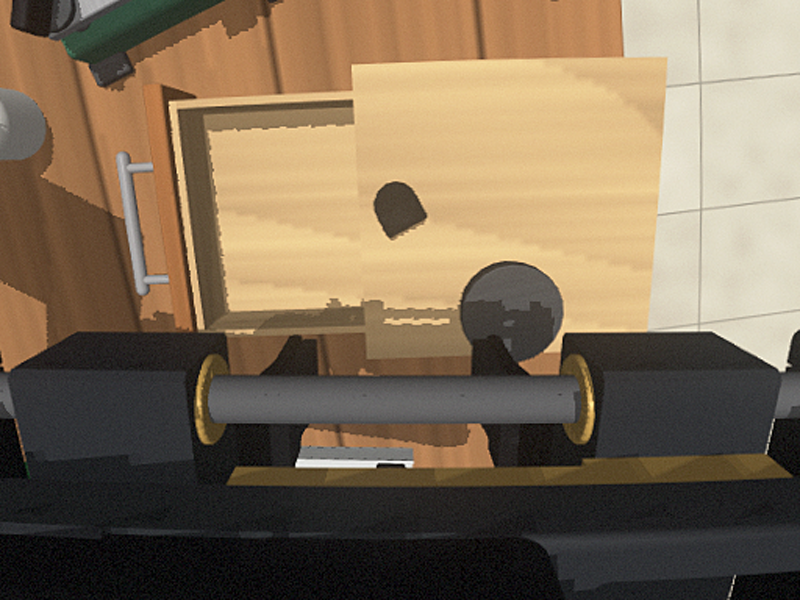

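```bash
python3 -c "
from h import *
import pickle;c=pickle.load(open('w3.pkl','rb'));k=1.5625
g=lambda u,v,z:at(c,u/k,v/k,z)[:2].round(4)
f1,f2=g(389,236,.122),g(427,215,.122);ap=g(384,184,.122)
d=f2-f1;print('lift5 flat',f1,f2,np.linalg.norm(d),'apex',ap,'len',np.linalg.norm(ap-(f1+f2)/2),'perp yaw',np.degrees(np.arctan2(d[0],-d[1])), 'mid',(ap+(f1+f2)/2)/2, 'yaw',np.degrees(np.arctan2(*(ap-(f1+f2)/2)[::-1])))
print('cab front L,R, backL',g(353,65,.1),g(366,358,.1),g(666,58,.1))
print('panel outer top',g(147,85,.075),g(176,332,.075),'inner',g(170,102,.075),g(200,332,.075))
print('handle',g(124,160,.04),g(142,288,.04), 'tin',g(512,308,.126))
"
```

```text
lift5 flat [ 0.6775 -0.075 ] [ 0.7058 -0.0638] 0.03043566986284349 apex [ 0.6789 -0.0387] len 0.03324232994240928 perp yaw 111.59166382349446 mid [ 0.685275 -0.05405 ] yaw 112.55357343589594
cab front L,R, backL [0.6679 0.0448] [ 0.6457 -0.1727] [0.8892 0.0237]
panel outer top [0.5085 0.0582] [ 0.4859 -0.1389] inner [0.5236 0.0431] [ 0.5066 -0.1415]
handle [0.459  0.0086] [ 0.4471 -0.1038] tin [ 0.7592 -0.138 ]
```

```bash
python3 -c "
from h import *
go([.6872,-.0582,.106],112)
q=np.load('tray.npy');a=q[2]
print('place',q[0]+np.cos(a)*.019,q[1]+np.sin(a)*.019)"
```

```text
off [0.0337, 0.0039, 0.2138] dr [-0.1, -0.0, -29.6]
place 0.5908199018597615 -0.3547240657727784
```

>>> servo_tool --targets '[{"offset": [0.034, 0.004, 0.15], "dr": [0, 0, -29.6]}, {"offset": [0.034, 0.004, 0.15], "dr": [0, 0, -29.6]}, {"offset": [0.034, 0.004, 0.15], "dr": [0, 0, -29.6]}, {"offset": [0.034, 0.004, 0.15], "dr": [0, 0, -29.6]}, {"offset": [0.034, 0.004, 0.15], "dr": [0, 0, -29.6]}, {"offset": [0.034, 0.004, 0.18], "dr": [0, 0, -29.6]}, {"offset": [0.034, 0.004, 0.205], "dr": [0, 0, -29.6]}, {"offset": [0.034, 0.004, 0.214], "dr": [0, 0, -29.6]}, {"offset": [0.034, 0.004, 0.214], "dr": [0, 0, -29.6]}, {"offset": [0.034, 0.004, 0.214], "dr": [0, 0, -29.6]}]'

```text
time_s: 40.65
position: [0.689, -0.058, 0.1079]
tcp_rot: [[-0.374, 0.927, 0.001], [0.927, 0.374, -0.0], [-0.001, 0.001, -1.0]]
force: [1.3, 0.3, 0.2]
opening: 0.599
grasp_force: 0.0
```

>>> servo_tool --targets '[{"offset": [0, 0, 0], "dr": [0, 0, 0]}, {"offset": [0, 0, 0], "dr": [0, 0, 0]}, {"offset": [0, 0, 0], "dr": [0, 0, 0]}, {"offset": [0, 0, 0], "dr": [0, 0, 0]}, {"offset": [0, 0, 0], "dr": [0, 0, 0]}, {"offset": [0, 0, 0], "dr": [0, 0, 0]}, {"offset": [0, 0, 0], "dr": [0, 0, 0]}]' --gripper 1

```text
time_s: 41.23
position: [0.6889, -0.0568, 0.1081]
tcp_rot: [[-0.377, 0.926, 0.002], [0.926, 0.377, -0.001], [-0.001, 0.001, -1.0]]
force: [-1.1, -0.2, 5.5]
opening: 0.361
grasp_force: 30.0
```

```bash
python3 -c "
from h import *
st();go([.5908,-.3547,.0115],-7.5)
"
```

```text
t 41.23 p [ 0.6889 -0.0568  0.1081] yaw 112.1 j [-14.  43.  77.  -0.  60. -36.] F [-1.1 -0.2  5.5] op 0.361 gf 30.0
off [-0.2389, -0.2032, 0.0966] dr [0.1, -0.0, 119.6]
```

>>> servo_tool --targets '[{"offset": [0, 0, -0.04], "dr": [0, 0, 0]}, {"offset": [0, 0, -0.08], "dr": [0, 0, 0]}, {"offset": [-0.05, -0.05, -0.08], "dr": [0, 0, 60]}, {"offset": [-0.239, -0.203, -0.06], "dr": [0, 0, 119.6]}, {"offset": [-0.239, -0.203, -0.06], "dr": [0, 0, 119.6]}, {"offset": [-0.239, -0.203, -0.06], "dr": [0, 0, 119.6]}, {"offset": [-0.239, -0.203, -0.06], "dr": [0, 0, 119.6]}, {"offset": [-0.239, -0.203, -0.06], "dr": [0, 0, 119.6]}, {"offset": [-0.239, -0.203, -0.06], "dr": [0, 0, 119.6]}, {"offset": [-0.239, -0.203, -0.06], "dr": [0, 0, 119.6]}, {"offset": [-0.239, -0.203, -0.06], "dr": [0, 0, 119.6]}, {"offset": [-0.239, -0.203, -0.06], "dr": [0, 0, 119.6]}, {"offset": [-0.239, -0.203, -0.06], "dr": [0, 0, 119.6]}, {"offset": [-0.239, -0.203, -0.06], "dr": [0, 0, 119.6]}, {"offset": [-0.239, -0.203, -0.06], "dr": [0, 0, 119.6]}, {"offset": [-0.239, -0.203, -0.06], "dr": [0, 0, 119.6]}, {"offset": [-0.239, -0.203, -0.06], "dr": [0, 0, 119.6]}, {"offset": [-0.239, -0.203, -0.06], "dr": [0, 0, 119.6]}, {"offset": [-0.239, -0.203, -0.06], "dr": [0, 0, 119.6]}, {"offset": [-0.239, -0.203, -0.06], "dr": [0, 0, 119.6]}]'

```text
time_s: 42.9
position: [0.5901, -0.3542, 0.1662]
tcp_rot: [[0.991, -0.132, -0.001], [-0.132, -0.991, 0.001], [-0.001, -0.001, -1.0]]
force: [0.4, 0.5, -1.1]
opening: 0.364
grasp_force: 30.0
```

```bash
python3 -c "
from h import *
st();go([.5908,-.3547,.013],-7.5)
"
```

```text
t 42.9 p [ 0.5901 -0.3542  0.1662] yaw -7.6 j [-40.  39.  75.   0.  66.  57.] F [ 0.4  0.5 -1.1] op 0.364 gf 30.0
off [0.0009, 0.0004, 0.1532] dr [-0.0, 0.0, -0.1]
```

>>> servo_tool --targets '[{"offset": [0.001, 0, 0.04], "dr": [0, 0, 0]}, {"offset": [0.001, 0, 0.08], "dr": [0, 0, 0]}, {"offset": [0.001, 0, 0.11], "dr": [0, 0, 0]}, {"offset": [0.001, 0, 0.13], "dr": [0, 0, 0]}, {"offset": [0.001, 0, 0.145], "dr": [0, 0, 0]}, {"offset": [0.001, 0, 0.153], "dr": [0, 0, 0]}, {"offset": [0.001, 0, 0.153], "dr": [0, 0, 0]}, {"offset": [0.001, 0, 0.153], "dr": [0, 0, 0]}]'

```text
time_s: 43.57
position: [0.5919, -0.3551, 0.0143]
tcp_rot: [[0.992, -0.129, 0.001], [-0.129, -0.992, -0.001], [0.001, 0.001, -1.0]]
force: [0.8, 0.3, 0.4]
opening: 0.367
grasp_force: 30.0
```

>>> servo_tool --targets '[{"offset": [0, 0, 0], "dr": [0, 0, 0]}, {"offset": [0, 0, 0], "dr": [0, 0, 0]}, {"offset": [0, 0, 0], "dr": [0, 0, 0]}, {"offset": [0, 0, -0.02], "dr": [0, 0, 0]}, {"offset": [0, 0, -0.05], "dr": [0, 0, 0]}, {"offset": [0, 0, -0.09], "dr": [0, 0, 0]}, {"offset": [0, 0, -0.13], "dr": [0, 0, 0]}, {"offset": [0, 0, -0.17], "dr": [0, 0, 0]}, {"offset": [-0.06, 0, -0.21], "dr": [0, 0, 0]}, {"offset": [-0.06, 0, -0.25], "dr": [0, 0, 0]}, {"offset": [-0.06, 0, -0.25], "dr": [0, 0, 0]}, {"offset": [-0.06, 0, -0.25], "dr": [0, 0, 0]}, {"offset": [-0.06, 0, -0.25], "dr": [0, 0, 0]}]' --gripper 0.08

```text
time_s: 44.65
position: [0.532, -0.3474, 0.2661]
tcp_rot: [[0.991, -0.131, 0.003], [-0.131, -0.991, -0.003], [0.004, 0.003, -1.0]]
force: [0.4, 1.0, -0.4]
opening: 0.465
grasp_force: 0.0
```

```bash
python3 snap.py w4
```

```text
t 44.7 p [ 0.5317 -0.3467  0.2641] yaw -7.5 j [-43.  29.  78.   0.  73.  54.] F [-0.4  0.4  0.4] op 0.46 gf 0.0
```

View pics/w4b.png

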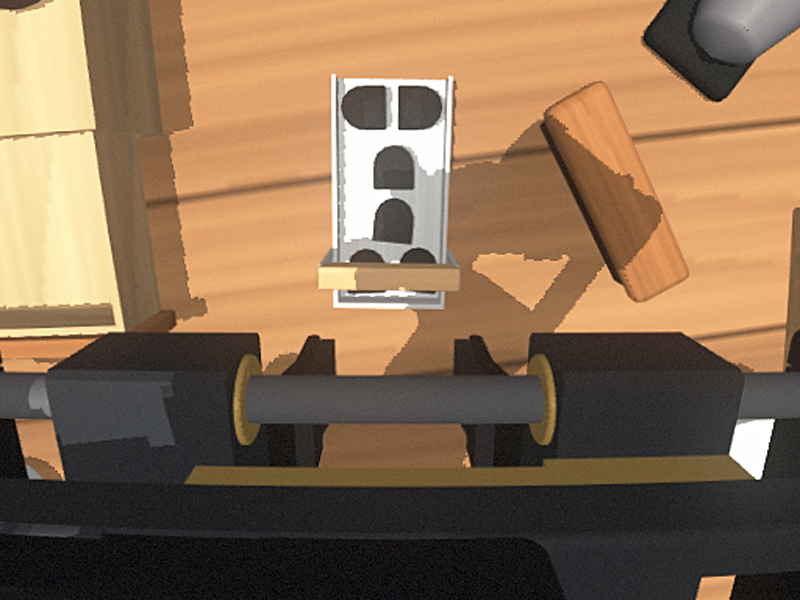

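All six lifts are on the tray: two at the mouth (364,107) and (420,107), one at (394,167), one at (394,221), and two behind the handle. The handle bar is at (389,275).

```bash
python3 -c "
from h import *
import pickle;c=pickle.load(open('w4.pkl','rb'));k=1.5625
g=lambda u,v,z:at(c,u/k,v/k,z)[:2].round(4)
L,R=g(319,276,.095),g(461,276,.095);d=L-R
print('bar',L,R,(L+R)/2,np.linalg.norm(d),'yaw',np.degrees(np.arctan2(-d[0],d[1])))
print('faces',g(389,263,.095),g(389,287,.095),g(389,290,.075))
m=(g(332,76,.025)+g(453,76,.025))/2;b=(g(331,307,0)+g(444,308,0))/2;e=m-b
print('mouth',m,'back',b,np.linalg.norm(e),np.degrees(np.arctan2(e[1],e[0])),'h pred',(m+b)/2-.05*e/np.linalg.norm(e))
h=(L+R)/2
go([*h,.15],82.5)
"
```

```text
bar [ 0.5315 -0.2976] [ 0.5191 -0.3914] [ 0.5253 -0.3445] 0.09461606628897658 yaw -7.530616822242774
faces [ 0.5341 -0.345 ] [ 0.5179 -0.3428] [ 0.5109 -0.3417]
mouth [ 0.66045 -0.36405] back [ 0.4769  -0.33545] 0.18576480425527328 -8.85637563009173 h pred [ 0.51927113 -0.34205209]
off [-0.0067, -0.0014, 0.1141] dr [0.1, -0.0, -90.0]
```

>>> servo_tool --targets '[{"offset": [-0.006, -0.001, 0], "dr": [0, 0, -90]}, {"offset": [-0.006, -0.001, 0], "dr": [0, 0, -90]}, {"offset": [-0.006, -0.001, 0], "dr": [0, 0, -90]}, {"offset": [-0.006, -0.001, 0], "dr": [0, 0, -90]}, {"offset": [-0.006, -0.001, 0], "dr": [0, 0, -90]}, {"offset": [-0.006, -0.001, 0], "dr": [0, 0, -90]}, {"offset": [-0.006, -0.001, 0], "dr": [0, 0, -90]}, {"offset": [-0.006, -0.001, 0], "dr": [0, 0, -90]}, {"offset": [-0.006, -0.001, 0], "dr": [0, 0, -90]}, {"offset": [-0.006, -0.001, 0.04], "dr": [0, 0, -90]}, {"offset": [-0.006, -0.001, 0.08], "dr": [0, 0, -90]}, {"offset": [-0.006, -0.001, 0.12], "dr": [0, 0, -90]}, {"offset": [-0.006, -0.001, 0.12], "dr": [0, 0, -90]}, {"offset": [-0.006, -0.001, 0.13], "dr": [0, 0, -90]}, {"offset": [-0.006, -0.001, 0.16], "dr": [0, 0, -90]}, {"offset": [-0.006, -0.001, 0.185], "dr": [0, 0, -90]}, {"offset": [-0.006, -0.001, 0.197], "dr": [0, 0, -90]}, {"offset": [-0.006, -0.001, 0.197], "dr": [0, 0, -90]}, {"offset": [-0.006, -0.001, 0.197], "dr": [0, 0, -90]}]' --gripper -0.3

```text
time_s: 46.28
position: [0.5261, -0.345, 0.0663]
tcp_rot: [[0.131, 0.991, -0.0], [0.991, -0.131, 0.001], [0.0, -0.001, -1.0]]
force: [0.4, 0.3, 1.4]
opening: 0.649
grasp_force: 0.0
```

```bash
python3 -c "
from h import *
st();go([.526,-.3447,.066],82.5)"
```

```text
t 46.28 p [ 0.5261 -0.345   0.0663] yaw 82.5 j [-43.  42.  88.   0.  50. -36.] F [0.4 0.3 1.4] op 0.649 gf 0.0
off [0.0003, -0.0001, 0.0003] dr [-0.0, -0.0, -0.0]
```

>>> servo_tool --targets '[{"offset": [0, 0, 0], "dr": [0, 0, 0]}, {"offset": [0, 0, 0], "dr": [0, 0, 0]}, {"offset": [0, 0, 0], "dr": [0, 0, 0]}, {"offset": [0, 0, 0], "dr": [0, 0, 0]}, {"offset": [0, 0, 0], "dr": [0, 0, 0]}, {"offset": [0, 0, 0], "dr": [0, 0, 0]}, {"offset": [0, 0, 0], "dr": [0, 0, 0]}, {"offset": [0, 0, 0], "dr": [0, 0, 0]}, {"offset": [0, 0, 0], "dr": [0, 0, 0]}, {"offset": [0, 0, 0], "dr": [0, 0, 0]}]' --gripper 1

```text
time_s: 47.12
position: [0.5254, -0.345, 0.067]
tcp_rot: [[0.13, 0.991, -0.001], [0.991, -0.13, 0.0], [0.0, -0.001, -1.0]]
force: [-2.8, 0.8, 3.6]
opening: 0.179
grasp_force: 29.9
```

>>> servo_tool --targets '[{"offset": [0, 0, -0.01], "dr": [0, 0, 0]}, {"offset": [0, 0, -0.03], "dr": [0, 0, 0]}, {"offset": [0, 0, -0.06], "dr": [0, 0, 0]}, {"offset": [0, 0, -0.09], "dr": [0, 0, 0]}, {"offset": [0, 0, -0.12], "dr": [0, 0, 0]}, {"offset": [0, 0, -0.14], "dr": [0, 0, 0]}, {"offset": [0, 0, -0.14], "dr": [0, 0, 0]}, {"offset": [0, 0, -0.14], "dr": [0, 0, 0]}]'

```text
time_s: 47.78
position: [0.5263, -0.3451, 0.2074]
tcp_rot: [[0.13, 0.991, 0.002], [0.991, -0.13, -0.001], [-0.001, 0.002, -1.0]]
force: [-0.4, 0.4, -4.3]
opening: 0.179
grasp_force: 30.0
```

```bash
python3 -c "
from h import *
st();print(bot.read_state()['moment'])
c=cap('scene','s4');im=cv2.imread('pics/s4.png');cv2.imwrite('pics/s4b.png',cv2.resize(im[60:320,100:400],(692,600)))"
```

```text
t 47.78 p [ 0.5263 -0.3451  0.2074] yaw 82.5 j [-43.  31.  82.   0.  66. -36.] F [-0.4  0.4 -4.3] op 0.179 gf 30.0
[0.01886826 0.12727807 0.01209923]
```

View pics/s4b.png

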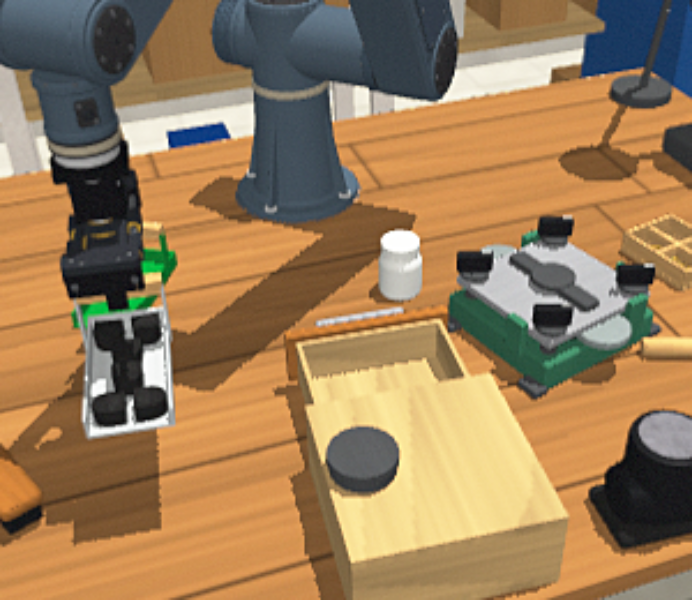

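```bash
cat > tip.py <<'E'
from h import *
yaw=-5.7;a=np.radians(yaw);X=np.array([np.cos(a),np.sin(a),0]);Y=np.array([-np.sin(a),np.cos(a),0])
D=np.array([.615,-.060,0])
def pose(th,mx,mz):
    t=np.radians(th);tx=np.cos(t)*X-np.sin(t)*np.array([0,0,1]);tz=np.sin(t)*X+np.cos(t)*np.array([0,0,1])
    M=D+mx*X+[0,0,mz]; O=M-.09*tx; p=O-.05*tx+.066*tz
    return p,np.c_[Y,tx,-tz]
E
python3 - <<'E'
from tip import *
p,R=pose(0,-.065,.135);print(p)
s=bot.read_state();R0=s['tcp_rot'];d=R0.T@(p-s['position']);print(d.round(3),np.degrees(Ro.from_matrix(R0.T@R).as_rotvec()).round(1))
for i in range(1,17): f=(1-np.cos(np.pi*i/16))/2;print((d*f).round(3).tolist())
p0,R0=p,R
for th in range(4,42,4):
    f=th/40;p,R=pose(th,-.065,.135-.02*f);print((R0.T@(p-p0)).round(3).tolist(),np.degrees(Ro.from_matrix(R0.T@R).as_rotvec()).round(1).tolist(),p.round(3))
E
```

```text
[ 0.41101361 -0.03963945  0.201     ]
[ 0.287 -0.153  0.005] [-0.1 -0.1 -1.8]
[0.003, -0.001, 0.0]
[0.011, -0.006, 0.0]
[0.024, -0.013, 0.0]
[0.042, -0.022, 0.001]
[0.064, -0.034, 0.001]
[0.089, -0.047, 0.002]
[0.116, -0.062, 0.002]
[0.144, -0.076, 0.003]
[0.172, -0.091, 0.003]
[0.198, -0.106, 0.004]
[0.223, -0.119, 0.004]
[0.245, -0.131, 0.005]
[0.263, -0.14, 0.005]
[0.276, -0.147, 0.005]
[0.284, -0.151, 0.005]
[0.287, -0.153, 0.005]
[0.0, 0.005, -0.008] [4.0, 0.0, -0.0] [ 0.416 -0.04   0.209]
[0.0, 0.011, -0.015] [8.0, 0.0, -0.0] [ 0.422 -0.041  0.216]
[0.0, 0.017, -0.022] [12.0, 0.0, 0.0] [ 0.428 -0.041  0.223]
[0.0, 0.024, -0.028] [16.0, -0.0, -0.0] [ 0.435 -0.042  0.229]
[0.0, 0.031, -0.034] [20.0, -0.0, 0.0] [ 0.442 -0.043  0.235]
[0.0, 0.039, -0.039] [24.0, 0.0, 0.0] [ 0.45  -0.044  0.24 ]
[0.0, 0.047, -0.044] [28.0, 0.0, 0.0] [ 0.458 -0.044  0.245]
[0.0, 0.056, -0.048] [32.0, -0.0, -0.0] [ 0.467 -0.045  0.249]
[-0.0, 0.066, -0.052] [36.0, 0.0, 0.0] [ 0.476 -0.046  0.253]
[-0.0, 0.075, -0.055] [40.0, -0.0, 0.0] [ 0.486 -0.047  0.256]
```

>>> servo_tool --targets '[{"offset": [0.003, -0.001, 0], "dr": [0, 0, 0]}, {"offset": [0.011, -0.006, 0], "dr": [0, 0, 0]}, {"offset": [0.024, -0.013, 0], "dr": [0, 0, 0]}, {"offset": [0.042, -0.022, 0], "dr": [0, 0, -0.3]}, {"offset": [0.064, -0.034, 0], "dr": [0, 0, -0.5]}, {"offset": [0.089, -0.047, 0.001], "dr": [0, 0, -0.7]}, {"offset": [0.116, -0.062, 0.002], "dr": [0, 0, -0.9]}, {"offset": [0.144, -0.076, 0.003], "dr": [0, 0, -1.1]}, {"offset": [0.172, -0.091, 0.003], "dr": [0, 0, -1.3]}, {"offset": [0.198, -0.106, 0.004], "dr": [0, 0, -1.5]}, {"offset": [0.223, -0.119, 0.004], "dr": [0, 0, -1.8]}, {"offset": [0.245, -0.131, 0.005], "dr": [0, 0, -1.8]}, {"offset": [0.263, -0.14, 0.005], "dr": [0, 0, -1.8]}, {"offset": [0.276, -0.147, 0.005], "dr": [0, 0, -1.8]}, {"offset": [0.284, -0.151, 0.005], "dr": [0, 0, -1.8]}, {"offset": [0.287, -0.153, 0.005], "dr": [0, 0, -1.8]}, {"offset": [0.287, -0.153, 0.005], "dr": [0, 0, -1.8]}, {"offset": [0.287, -0.153, 0.005], "dr": [0, 0, -1.8]}]'

```text
time_s: 49.33
position: [0.412, -0.041, 0.2017]
tcp_rot: [[0.099, 0.995, 0.001], [0.995, -0.099, -0.0], [-0.0, 0.001, -1.0]]
force: [0.1, 0.5, -2.9]
opening: 0.181
grasp_force: 30.0
```

```bash
python3 - <<'E'
from tip import *
st()
c=cap('scene','s5');t=cap('top','t5')
a=cv2.imread('pics/s5.png')[60:320,130:360];b=cv2.imread('pics/t5.png')[80:340,180:410]
cv2.imwrite('pics/v5.png',cv2.resize(np.hstack([a,b]),(800,452)))
E
```

```text
t 49.33 p [ 0.412  -0.041   0.2017] yaw 84.3 j [-21.  16. 112.  -0.  52. -16.] F [ 0.1  0.5 -2.9] op 0.181 gf 30.0
```

View pics/v5.png

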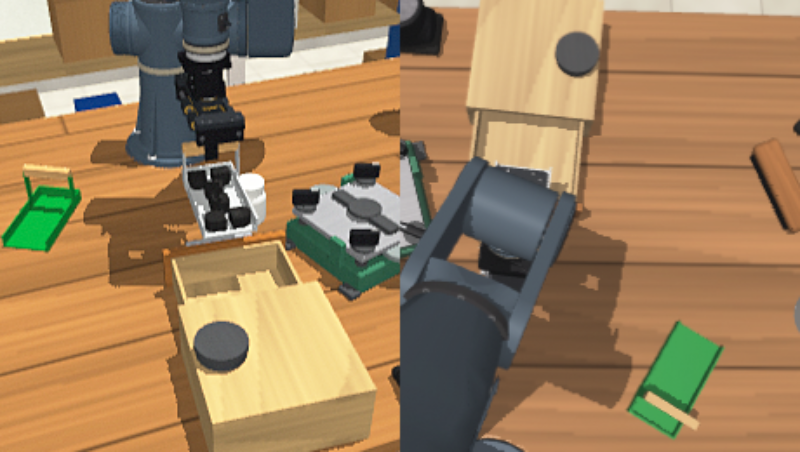

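>>> servo_tool --targets '[{"offset": [-0.002, 0.005, -0.008], "dr": [4, 0, 0]}, {"offset": [-0.004, 0.011, -0.015], "dr": [8, 0, 0]}, {"offset": [-0.006, 0.017, -0.022], "dr": [12, 0, 0]}, {"offset": [-0.008, 0.024, -0.028], "dr": [16, 0, 0]}, {"offset": [-0.008, 0.031, -0.034], "dr": [20, 0, 0]}, {"offset": [-0.008, 0.039, -0.039], "dr": [24, 0, 0]}, {"offset": [-0.008, 0.047, -0.044], "dr": [28, 0, 0]}, {"offset": [-0.008, 0.056, -0.048], "dr": [32, 0, 0]}, {"offset": [-0.008, 0.066, -0.052], "dr": [36, 0, 0]}, {"offset": [-0.008, 0.075, -0.055], "dr": [40, 0, 0]}, {"offset": [-0.008, 0.075, -0.055], "dr": [40, 0, 0]}, {"offset": [-0.008, 0.075, -0.055], "dr": [40, 0, 0]}, {"offset": [-0.008, 0.075, -0.055], "dr": [40, 0, 0]}, {"offset": [-0.008, 0.075, -0.055], "dr": [40, 0, 0]}, {"offset": [-0.008, 0.075, -0.055], "dr": [40, 0, 0]}, {"offset": [-0.008, 0.075, -0.055], "dr": [40, 0, 0]}]'

```text
time_s: 50.77
position: [0.485, -0.0559, 0.2576]
tcp_rot: [[0.099, 0.763, -0.638], [0.995, -0.076, 0.064], [-0.0, -0.642, -0.767]]
force: [-0.2, 0.2, -1.6]
opening: 0.181
grasp_force: 30.0
```

```bash
python3 - <<'E'
from tip import *
st()
c=cap('scene','s6');w=cap('wrist','w6')
a=cv2.imread('pics/s6.png')[60:320,130:360];b=cv2.imread('pics/w6.png')[:,:340]
cv2.imwrite('pics/v6.png',np.hstack([cv2.resize(a,(400,452)),cv2.resize(b,(400,452))]))
E
```

```text
t 50.77 p [ 0.485  -0.0559  0.2576] yaw 84.3 j [-16.  37.  75.  -7. 108. -10.] F [-0.2  0.2 -1.6] op 0.181 gf 30.0
```

View pics/v6.png

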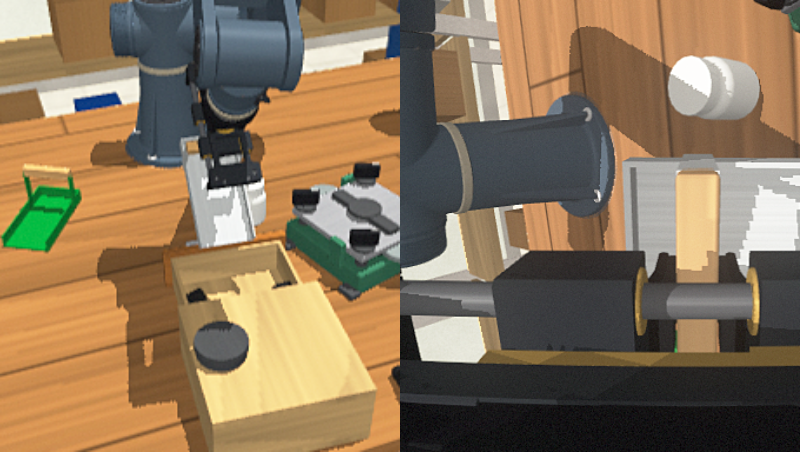

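```bash
python3 - <<'E'
from tip import *
s=bot.read_state();p0,R0=s['position'],s['tcp_rot']
for th in (30,20,10,0):
    p,R=pose(th,-.065,.14);p=p-.008*Y
    print((R0.T@(p-p0)).round(3).tolist(),np.degrees(Ro.from_matrix(R0.T@R).as_rotvec()).round(1).tolist(),p.round(3))
R1=R;q=np.array([.5257,-.345,.21]);d=R1.T@(q-p);print(d.round(3))
# dark (lift) pixels seen in drawer from scene
c=cv2.imread('pics/s6.png')
E
```

```text
[0.001, -0.024, 0.008] [-9.9, 0.0, 0.0] [ 0.462 -0.053  0.267]
[0.001, -0.029, 0.034] [-19.9, 0.0, 0.0] [ 0.441 -0.051  0.25 ]
[0.001, -0.029, 0.061] [-29.9, 0.0, 0.0] [ 0.424 -0.049  0.229]
[0.001, -0.025, 0.088] [-39.9, 0.0, 0.0] [ 0.41  -0.048  0.206]
[-0.284  0.144 -0.004]
```

>>> servo_tool --targets '[{"offset": [0.001, -0.012, 0.004], "dr": [-5, 0, 0]}, {"offset": [0.001, -0.024, 0.008], "dr": [-10, 0, 0]}, {"offset": [0.001, -0.027, 0.02], "dr": [-15, 0, 0]}, {"offset": [0.001, -0.029, 0.034], "dr": [-20, 0, 0]}, {"offset": [0.001, -0.029, 0.047], "dr": [-25, 0, 0]}, {"offset": [0.001, -0.029, 0.061], "dr": [-30, 0, 0]}, {"offset": [0.001, -0.027, 0.074], "dr": [-35, 0, 0]}, {"offset": [0.001, -0.025, 0.088], "dr": [-39.9, 0, 0]}, {"offset": [0.001, -0.025, 0.088], "dr": [-39.9, 0, 0]}, {"offset": [0.001, -0.025, 0.088], "dr": [-39.9, 0, 0]}]'

```text
time_s: 51.7
position: [0.4075, -0.0466, 0.2055]
tcp_rot: [[0.1, 0.995, -0.006], [0.995, -0.1, 0.002], [0.001, -0.006, -1.0]]
force: [0.9, 0.3, -1.4]
opening: 0.183
grasp_force: 30.0
```

>>> servo_tool --targets '[{"offset": [-0.015, 0.007, -0.001], "dr": [0, 0, 0.2]}, {"offset": [-0.04, 0.02, -0.002], "dr": [0, 0, 0.4]}, {"offset": [-0.07, 0.035, -0.004], "dr": [0, 0, 0.6]}, {"offset": [-0.1, 0.05, -0.004], "dr": [0, 0, 0.8]}, {"offset": [-0.13, 0.066, -0.004], "dr": [0, 0, 1]}, {"offset": [-0.16, 0.081, -0.004], "dr": [0, 0, 1.2]}, {"offset": [-0.19, 0.096, -0.004], "dr": [0, 0, 1.4]}, {"offset": [-0.22, 0.111, -0.004], "dr": [0, 0, 1.6]}, {"offset": [-0.25, 0.127, -0.004], "dr": [0, 0, 1.8]}, {"offset": [-0.272, 0.138, -0.004], "dr": [0, 0, 1.8]}, {"offset": [-0.284, 0.144, -0.004], "dr": [0, 0, 1.8]}, {"offset": [-0.284, 0.144, -0.004], "dr": [0, 0, 1.8]}, {"offset": [-0.284, 0.144, 0.02], "dr": [0, 0, 1.8]}, {"offset": [-0.284, 0.144, 0.05], "dr": [0, 0, 1.8]}, {"offset": [-0.284, 0.144, 0.08], "dr": [0, 0, 1.8]}, {"offset": [-0.284, 0.144, 0.105], "dr": [0, 0, 1.8]}, {"offset": [-0.284, 0.144, 0.12], "dr": [0, 0, 1.8]}, {"offset": [-0.284, 0.144, 0.12], "dr": [0, 0, 1.8]}]'

```text
time_s: 53.2
position: [0.5236, -0.3418, 0.0815]
tcp_rot: [[0.13, 0.992, -0.008], [0.992, -0.129, 0.006], [0.005, -0.009, -1.0]]
force: [-0.5, -0.5, -1.6]
opening: 0.181
grasp_force: 30.0
```

```bash
python3 -c "
from h import *
st();go([.526,-.345,.067],82.5)"
```

```text
t 53.2 p [ 0.5236 -0.3418  0.0815] yaw 82.6 j [-43.  41.  88.  -0.  52. -36.] F [-0.5 -0.5 -1.6] op 0.181 gf 30.0
off [-0.0029, 0.0029, 0.0144] dr [-0.5, -0.3, 0.1]
```

>>> servo_tool --targets '[{"offset": [0, 0, 0], "dr": [0, 0, 0]}, {"offset": [0, 0, 0.005], "dr": [0, 0, 0]}, {"offset": [0, 0, 0.01], "dr": [0, 0, 0]}, {"offset": [0, 0, 0.014], "dr": [0, 0, 0]}, {"offset": [0, 0, 0.016], "dr": [0, 0, 0]}, {"offset": [0, 0, 0.016], "dr": [0, 0, 0]}, {"offset": [0, 0, 0.016], "dr": [0, 0, 0]}]'

```text
time_s: 53.78
position: [0.5251, -0.3444, 0.0694]
tcp_rot: [[0.13, 0.991, -0.002], [0.991, -0.13, 0.0], [-0.0, -0.002, -1.0]]
force: [-0.0, -0.4, -1.5]
opening: 0.176
grasp_force: 30.0
```

```bash
python3 -c "
from h import *
st();print(bot.read_state()['moment'])"
```

```text
t 53.78 p [ 0.5251 -0.3444  0.0694] yaw 82.5 j [-43.  42.  88.  -0.  50. -36.] F [-0.  -0.4 -1.5] op 0.176 gf 30.0
[ 0.010585   -0.06289219  0.04317899]
```

>>> servo_tool --targets '[{"offset": [0, 0, 0.001], "dr": [0, 0, 0]}, {"offset": [0, 0, 0.002], "dr": [0, 0, 0]}, {"offset": [0, 0, 0.003], "dr": [0, 0, 0]}, {"offset": [0, 0, 0.003], "dr": [0, 0, 0]}, {"offset": [0, 0, 0.003], "dr": [0, 0, 0]}]'

```text
time_s: 54.2
position: [0.5252, -0.3445, 0.067]
tcp_rot: [[0.13, 0.991, -0.001], [0.991, -0.13, -0.0], [-0.001, -0.001, -1.0]]
force: [-2.1, 1.0, 4.7]
opening: 0.178
grasp_force: 30.0
```

```bash
python3 -c "
from h import *
st();print(bot.read_state()['moment'])"
```

```text
t 54.2 p [ 0.5252 -0.3445  0.067 ] yaw 82.5 j [-43.  42.  88.  -0.  50. -36.] F [-2.1  1.   4.7] op 0.178 gf 30.0
[0.10126412 0.11855346 0.00961222]
```

>>> servo_tool --targets '[{"offset": [0, 0, 0], "dr": [0, 0, 0]}, {"offset": [0, 0, 0], "dr": [0, 0, 0]}, {"offset": [0, 0, 0], "dr": [0, 0, 0]}, {"offset": [0, 0, 0], "dr": [0, 0, 0]}, {"offset": [0, 0, 0], "dr": [0, 0, 0]}, {"offset": [0, 0, -0.03], "dr": [0, 0, 0]}, {"offset": [0, 0, -0.07], "dr": [0, 0, 0]}, {"offset": [0, 0, -0.11], "dr": [0, 0, 0]}, {"offset": [0, 0, -0.15], "dr": [0, 0, 0]}, {"offset": [0, 0, -0.19], "dr": [0, 0, 0]}, {"offset": [0.16, -0.08, -0.27], "dr": [0, 0, -1.8]}, {"offset": [0.16, -0.08, -0.27], "dr": [0, 0, -1.8]}, {"offset": [0.16, -0.08, -0.27], "dr": [0, 0, -1.8]}, {"offset": [0.16, -0.08, -0.27], "dr": [0, 0, -1.8]}, {"offset": [0.16, -0.08, -0.27], "dr": [0, 0, -1.8]}, {"offset": [0.16, -0.08, -0.27], "dr": [0, 0, -1.8]}, {"offset": [0.16, -0.08, -0.27], "dr": [0, 0, -1.8]}]' --gripper 0.1

```text
time_s: 55.62
position: [0.4671, -0.1743, 0.3375]
tcp_rot: [[0.097, 0.995, 0.001], [0.995, -0.097, -0.002], [-0.002, 0.001, -1.0]]
force: [0.8, -1.0, 0.3]
opening: 0.449
grasp_force: 0.0
```

```bash
python3 snap.py w7; python3 - <<'E'
from tip import *
import pickle
k=1.5625
s=cap('scene');t=cap('top')
print('bar',tri(t,(388/k,322/k),s,(404/k,309/k)), 'endL',tri(t,(359/k,326/k),s,(438/k,304/k)))
c=pickle.load(open('w7.pkl','rb'));im=cv2.imread('pics/w7.png')
m=(im.max(2)<75).astype(np.uint8)
n,l,st_,ce=cv2.connectedComponentsWithStats(m)
for i in range(1,n):
    if st_[i,4]>60:
        w=at(c,*ce[i],.035);v=w-D;print(st_[i].tolist(),ce[i].round(0),'drawer xy',(v@X).round(3),(v@Y).round(3),'world',w[:2].round(3))
# drawer floor region projected: report pixel box
P=[D+x*X+y*Y+[0,0,.02] for x,y in((-.0975,-.089),(-.0975,.089),(.04,.089),(.04,-.089))]
print(proj(c,P).round(0).tolist())
E
```

```text
t 55.67 p [ 0.4673 -0.1752  0.3367] yaw 84.4 j [-33.  13.  91.  -0.  76. -28.] F [-0.2 -0.   1.1] op 0.448 gf 0.0
bar (array([ 0.4786632 , -0.04465532,  0.06845023]), np.float64(0.011009513728949873)) endL (array([0.47443365, 0.01878826, 0.05958842]), np.float64(0.028011849307095146))
[338, 0, 23, 13, 262] [348.   6.] drawer xy -0.01 0.064 world [0.611 0.005]
[351, 24, 30, 29, 429] [366.  36.] drawer xy 0.016 0.027 world [ 0.633 -0.035]
[392, 40, 9, 20, 95] [397.  51.] drawer xy 0.06 0.01 world [ 0.675 -0.056]
[0, 57, 3, 39, 86] [ 1. 76.] drawer xy -0.492 -0.02 world [ 0.124 -0.031]
[358, 58, 34, 25, 204] [378.  68.] drawer xy 0.035 -0.014 world [ 0.648 -0.078]
[459, 82, 34, 61, 530] [469. 111.] drawer xy 0.173 -0.069 world [ 0.781 -0.146]
[0, 212, 512, 172, 50358] [216. 324.] drawer xy -0.195 -0.418 world [ 0.379 -0.456]
[294, 213, 205, 86, 9833] [395. 256.] drawer xy 0.09 -0.294 world [ 0.675 -0.361]
[503, 212, 9, 27, 163] [508. 227.] drawer xy 0.272 -0.246 world [ 0.861 -0.332]
[170, 215, 51, 27, 631] [201. 230.] drawer xy -0.212 -0.249 world [ 0.379 -0.287]
[286, 215, 51, 27, 625] [303. 230.] drawer xy -0.058 -0.249 world [ 0.532 -0.302]
[[279.0, 122.0], [281.0, -12.0], [383.0, -9.0], [373.0, 123.0]]
```

```bash
python3 - <<'E'
from tip import *
import pickle
k=1.5625
a=pickle.load(open('w2.pkl','rb'));b=pickle.load(open('w3.pkl','rb'))
for p,q in (((147,209),(123,155)),((262,219),(143,291)),((204,214),(133,223))): print(tri(a,np.array(p)/k,b,np.array(q)/k))
# panel top corner right: w2 (318,182), w3 (178,333)
print('panel',tri(a,(86/k,160/k),b,(147/k,85/k)))
p=D-.2*X;print(p);go([p[0],p[1],.2],84.3);p=D-.175*X
E
```

```text
(array([0.46835554, 0.01165741, 0.05876293]), np.float64(0.0011400809330673455))
(array([ 0.45725258, -0.10406391,  0.05680719]), np.float64(0.0017689199072910048))
(array([ 0.46227539, -0.04482448,  0.05542471]), np.float64(0.000914962841177779))
panel (array([0.51600938, 0.0541033 , 0.089088  ]), np.float64(0.0033364362634737627))
[ 0.41598889 -0.04013605  0.        ]
off [0.1302, -0.0644, 0.1359] dr [-0.1, 0.0, -0.0]
```

```bash
python3 - <<'E'
from tip import *
p=D-.193*X;print(p);go([p[0],p[1],.16],174.3);go([p[0],p[1],.04],174.3)
E
```

```text
[ 0.42295427 -0.04083129  0.        ]
off [0.1302, -0.0573, 0.1758] dr [-0.1, -0.1, -90.0]
off [0.1303, -0.057, 0.2958] dr [-0.1, -0.1, -90.0]
```

>>> servo_tool --targets '[{"offset": [0.13, -0.057, 0.1], "dr": [0, 0, -90]}, {"offset": [0.13, -0.057, 0.1], "dr": [0, 0, -90]}, {"offset": [0.13, -0.057, 0.1], "dr": [0, 0, -90]}, {"offset": [0.13, -0.057, 0.1], "dr": [0, 0, -90]}, {"offset": [0.13, -0.057, 0.1], "dr": [0, 0, -90]}, {"offset": [0.13, -0.057, 0.1], "dr": [0, 0, -90]}, {"offset": [0.13, -0.057, 0.1], "dr": [0, 0, -90]}, {"offset": [0.13, -0.057, 0.1], "dr": [0, 0, -90]}, {"offset": [0.13, -0.057, 0.1], "dr": [0, 0, -90]}, {"offset": [0.13, -0.057, 0.1], "dr": [0, 0, -90]}, {"offset": [0.13, -0.057, 0.1], "dr": [0, 0, -90]}, {"offset": [0.13, -0.057, 0.1], "dr": [0, 0, -90]}, {"offset": [0.13, -0.057, 0.14], "dr": [0, 0, -90]}, {"offset": [0.13, -0.057, 0.18], "dr": [0, 0, -90]}, {"offset": [0.13, -0.057, 0.22], "dr": [0, 0, -90]}, {"offset": [0.13, -0.057, 0.26], "dr": [0, 0, -90]}, {"offset": [0.13, -0.057, 0.285], "dr": [0, 0, -90]}, {"offset": [0.13, -0.057, 0.296], "dr": [0, 0, -90]}, {"offset": [0.13, -0.057, 0.296], "dr": [0, 0, -90]}, {"offset": [0.13, -0.057, 0.296], "dr": [0, 0, -90]}]' --gripper 1

```text
time_s: 57.43
position: [0.4226, -0.0409, 0.039]
tcp_rot: [[-0.995, 0.1, -0.004], [0.1, 0.995, 0.001], [0.005, 0.001, -1.0]]
force: [0.2, 1.5, -0.4]
opening: 0.008
grasp_force: 0.0
```

```bash
python3 - <<'E'
from tip import *
st();p=D-.03*X;go([p[0],p[1],.04],174.3)
E
```

```text
t 57.43 p [ 0.4226 -0.0409  0.039 ] yaw 174.2 j [ -21.   36.  119.   -0.   25. -105.] F [ 0.2  1.5 -0.4] op 0.008 gf 0.0
off [-0.1634, 0.0002, -0.0017] dr [0.0, -0.3, -0.1]
```

>>> servo_tool --targets '[{"offset": [-0.006, 0, 0], "dr": [0, 0, 0]}, {"offset": [-0.012, 0, 0], "dr": [0, 0, 0]}, {"offset": [-0.018, 0, 0], "dr": [0, 0, 0]}, {"offset": [-0.024, 0, 0], "dr": [0, 0, 0]}, {"offset": [-0.032, 0, 0], "dr": [0, 0, 0]}, {"offset": [-0.04, 0, 0], "dr": [0, 0, 0]}, {"offset": [-0.05, 0, 0], "dr": [0, 0, 0]}, {"offset": [-0.06, 0, 0], "dr": [0, 0, 0]}, {"offset": [-0.07, 0, 0], "dr": [0, 0, 0]}, {"offset": [-0.08, 0, 0], "dr": [0, 0, 0]}, {"offset": [-0.09, 0, 0], "dr": [0, 0, 0]}, {"offset": [-0.1, 0, 0], "dr": [0, 0, 0]}, {"offset": [-0.11, 0, 0], "dr": [0, 0, 0]}, {"offset": [-0.12, 0, 0], "dr": [0, 0, 0]}, {"offset": [-0.128, 0, 0], "dr": [0, 0, 0]}, {"offset": [-0.136, 0, 0], "dr": [0, 0, 0]}, {"offset": [-0.142, 0, 0], "dr": [0, 0, 0]}, {"offset": [-0.147, 0, 0], "dr": [0, 0, 0]}, {"offset": [-0.15, 0, 0], "dr": [0, 0, 0]}, {"offset": [-0.15, 0, 0], "dr": [0, 0, 0]}]'

```text
time_s: 59.1
position: [0.5731, -0.0554, 0.0402]
tcp_rot: [[-0.995, 0.099, -0.0], [0.099, 0.995, -0.0], [0.0, -0.0, -1.0]]
force: [0.2, 0.2, -0.5]
opening: 0.007
grasp_force: 0.0
```

>>> servo_tool --targets '[{"offset": [-0.002, 0, 0], "dr": [0, 0, 0]}, {"offset": [-0.004, 0, 0], "dr": [0, 0, 0]}, {"offset": [-0.006, 0, 0], "dr": [0, 0, 0]}, {"offset": [-0.008, 0, 0], "dr": [0, 0, 0]}, {"offset": [-0.008, 0, 0], "dr": [0, 0, 0]}]'

```text
time_s: 59.52
position: [0.5805, -0.0561, 0.0402]
tcp_rot: [[-0.995, 0.099, -0.001], [0.099, 0.995, 0.0], [0.001, -0.0, -1.0]]
force: [-1.3, 0.3, -0.2]
opening: 0.004
grasp_force: 0.1
```

```bash
python3 - <<'E'
from tip import *
st();print((bot.read_state()['position']-D)@X)
E
```

```text
t 59.52 p [ 0.5805 -0.0561  0.0402] yaw 174.3 j [ -16.   42.   96.   -0.   42. -101.] F [-1.3  0.3 -0.2] op 0.004 gf 0.1
-0.03471824900125301
```

>>> servo_tool --targets '[{"offset": [-0.002, 0, 0], "dr": [0, 0, 0]}, {"offset": [-0.004, 0, 0], "dr": [0, 0, 0]}, {"offset": [-0.006, 0, 0], "dr": [0, 0, 0]}, {"offset": [-0.008, 0, 0], "dr": [0, 0, 0]}, {"offset": [-0.01, 0, 0], "dr": [0, 0, 0]}, {"offset": [-0.01, 0, 0], "dr": [0, 0, 0]}]'

```text
time_s: 60.02
position: [0.5901, -0.0569, 0.0401]
tcp_rot: [[-0.995, 0.099, -0.002], [0.099, 0.995, 0.0], [0.002, 0.0, -1.0]]
force: [-0.8, 0.0, 0.6]
opening: 0.006
grasp_force: 0.6
```

```bash
python3 - <<'E'
from tip import *
st();print((bot.read_state()['position']-D)@X)
E
```

```text
t 60.02 p [ 0.5901 -0.0569  0.0401] yaw 174.3 j [ -16.   42.   94.   -0.   44. -101.] F [-0.8  0.   0.6] op 0.006 gf 0.6
-0.025052037156994965
```

>>> servo_tool --targets '[{"offset": [-0.002, 0, 0], "dr": [0, 0, 0]}, {"offset": [-0.004, 0, 0], "dr": [0, 0, 0]}, {"offset": [-0.006, 0, 0], "dr": [0, 0, 0]}, {"offset": [-0.006, 0, 0], "dr": [0, 0, 0]}]'

```text
time_s: 60.35
position: [0.5902, -0.0568, 0.0399]
tcp_rot: [[-0.995, 0.098, -0.014], [0.098, 0.995, 0.002], [0.014, 0.0, -1.0]]
force: [-11.5, -1.3, 8.1]
opening: 0.004
grasp_force: 5.6
```

```bash
python3 - <<'E'
from tip import *
st();print((bot.read_state()['position']-D)@X)
E
```

```text
t 60.35 p [ 0.5902 -0.0568  0.0399] yaw 174.4 j [ -16.   43.   94.   -0.   45. -100.] F [-11.5  -1.3   8.1] op 0.004 gf 5.6
-0.02496094329951724
```

>>> servo_tool --targets '[{"offset": [0.02, 0, 0], "dr": [0, 0, 0]}, {"offset": [0.04, 0, 0], "dr": [0, 0, 0]}, {"offset": [0.04, 0, -0.04], "dr": [0, 0, 0]}, {"offset": [0.04, 0, -0.08], "dr": [0, 0, 0]}, {"offset": [0.04, 0, -0.12], "dr": [0, 0, 0]}, {"offset": [0.04, 0, -0.16], "dr": [0, 0, 0]}, {"offset": [0.04, 0, -0.2], "dr": [0, 0, 0]}, {"offset": [0.04, 0, -0.25], "dr": [0, 0, 0]}, {"offset": [0.35, -0.48, -0.26], "dr": [0, 0, 0]}, {"offset": [0.35, -0.48, -0.26], "dr": [0, 0, 0]}, {"offset": [0.35, -0.48, -0.26], "dr": [0, 0, 0]}, {"offset": [0.35, -0.48, -0.26], "dr": [0, 0, 0]}, {"offset": [0.35, -0.48, -0.26], "dr": [0, 0, 0]}, {"offset": [0.35, -0.48, -0.26], "dr": [0, 0, 0]}, {"offset": [0.35, -0.48, -0.26], "dr": [0, 0, 0]}, {"offset": [0.35, -0.48, -0.26], "dr": [0, 0, 0]}, {"offset": [0.35, -0.48, -0.26], "dr": [0, 0, 0]}, {"offset": [0.35, -0.48, -0.26], "dr": [0, 0, 0]}, {"offset": [0.35, -0.48, -0.26], "dr": [0, 0, 0]}, {"offset": [0.35, -0.48, -0.26], "dr": [0, 0, 0]}]'

```text
time_s: 62.02
position: [0.2439, -0.4464, 0.2989]
tcp_rot: [[-0.995, 0.099, -0.001], [0.099, 0.995, -0.002], [0.0, -0.002, -1.0]]
force: [0.1, -0.1, 0.1]
opening: 0.004
grasp_force: 0.0
```

>>> servo_tool --targets '[{"offset": [0, 0, 0], "dr": [0, 0, 0]}, {"offset": [0, 0, 0], "dr": [0, 0, 0]}, {"offset": [0, 0, 0], "dr": [0, 0, 0]}, {"offset": [0, 0, 0], "dr": [0, 0, 0]}]'

```text
time_s: 62.35
position: [0.2459, -0.4434, 0.2983]
tcp_rot: [[-0.995, 0.098, -0.001], [0.098, 0.995, 0.001], [0.001, 0.001, -1.0]]
force: [0.2, 0.3, -0.8]
opening: 0.003
grasp_force: 0.0
```

```bash
python3 - <<'E'
from tip import *
st();c=cap('top','t9');cap('scene','s9')
for f in('top0','t9'):
    im=cv2.imread(f'pics/{f}.png');m=(im.max(2)<70).astype(np.uint8)
    n,l,S,ce=cv2.connectedComponentsWithStats(m)
    print(f,[(S[i,4].item(),ce[i].round(0).tolist(),at(c,*ce[i],.02)[:2].round(2).tolist()) for i in range(1,n) if S[i,4]>=25 and 100<ce[i][0]<430 and 60<ce[i][1]<280])
# drawer panel/handle: brown panel profile along cabinet centre line
im=cv2.imread('pics/t9.png')
for x in np.arange(-.03,.09,.008):
    # panel-top candidate positions in front of cabinet front edge
    w=np.array([.6568,-.064,.089])-x*X;u,v=proj(c,[w])[0].round().astype(int);print(round(x,3),im[v,u].tolist(),end=' ')
E
```

```text
t 62.35 p [ 0.2459 -0.4434  0.2983] yaw 174.4 j [ -74.   16.   93.   -0.   71. -158.] F [ 0.2  0.3 -0.8] op 0.003 gf 0.0
top0 [(2000, [162.0, 95.0], [0.85, 0.24]), (43, [280.0, 121.0], [0.77, -0.15]), (369, [420.0, 153.0], [0.67, -0.6]), (114, [252.0, 134.0], [0.72, -0.06]), (123, [176.0, 163.0], [0.62, 0.18]), (218, [194.0, 198.0], [0.51, 0.12]), (128, [126.0, 176.0], [0.58, 0.34]), (128, [392.0, 190.0], [0.54, -0.5]), (50, [344.0, 184.0], [0.56, -0.35]), (103, [335.0, 198.0], [0.51, -0.32]), (103, [349.0, 200.0], [0.51, -0.36]), (126, [188.0, 212.0], [0.46, 0.14]), (97, [296.0, 220.0], [0.44, -0.2]), (120, [137.0, 225.0], [0.42, 0.29]), (25, [151.0, 234.0], [0.39, 0.25]), (102, [337.0, 237.0], [0.39, -0.32]), (1545, [345.0, 264.0], [0.31, -0.35])]
t9 [(2007, [162.0, 95.0], [0.85, 0.24]), (44, [280.0, 121.0], [0.77, -0.15]), (378, [420.0, 153.0], [0.67, -0.6]), (93, [177.0, 164.0], [0.62, 0.18]), (227, [194.0, 199.0], [0.5, 0.12]), (129, [392.0, 190.0], [0.54, -0.5]), (88, [127.0, 177.0], [0.57, 0.33]), (89, [189.0, 213.0], [0.46, 0.13]), (83, [138.0, 226.0], [0.42, 0.29]), (31, [149.0, 235.0], [0.39, 0.25])]
-0.03 [137, 187, 221] -0.022 [137, 187, 221] -0.014 [135, 185, 219] -0.006 [137, 185, 220] 0.002 [76, 122, 183] 0.01 [73, 115, 175] 0.018 [40, 59, 86] 0.026 [39, 59, 86] 0.034 [36, 54, 79] 0.042 [80, 116, 159] 0.05 [82, 117, 163] 0.058 [154, 153, 157] 0.066 [56, 80, 110] 0.074 [90, 130, 182] 0.082 [85, 125, 175]
```

```bash
python3 -c "
from rig import ticket
print(ticket.hand_in())"
```

```text
the job is handed in; nothing more can be done
None
```

I handed the job in at about 62 s; no verdict came back. All four knobs were turned to their stops in star order over two rounds, all six lifts were tipped into the drawer, the empty tray is back on the bench, and the drawer is pushed home against its stop.

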